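# Make up the table kit and the cook's kit on the lazy Susan

### The arm

A 6-joint arm with a two-finger parallel gripper is mounted at the origin on a cart in front of the work surface, level with it; the furniture and walls round the work are solid. World frame = base frame: x ahead of the robot, y to its left, z up, the work surface at z = 0. Lengths are in m, angles in rad, forces in N, time in s.
With the tool pointing down it reaches from about 0.425 to 1.125 m from the base axis. Payload 14.9 kg.
Tool frame: the origin (TCP) lies on the centre line of the jaws, within the pads' length; the fingertips stand 14 mm ahead of it and the grasp point (between the pads) lies 5 mm behind it; z points along the fingers, y is the line along which they close (so a half turn about z gives the same grasp; the last joint's range is limited). The gripper opens to 91 mm and grips with 3 to 60 N. Pads are 32 mm wide; open, the fingers measure 118 mm over their backs; the gripper's body (76 mm by 178 mm) begins 60 mm behind the grasp point.
Start: joints at [-1.219, 0.379, 1.734, -0, 1.028, -0.033], TCP at [0.263, -0.649, 0.228] pointing down, gripper open.
Joint ranges: [-2.77, 2.77], [-0.74, 2.19], [0, 2.66], [-1.06, 4.2], [0.31, 2.87], [-3.08, 3.08]. Speed limits (rad/s): [1.89, 1.89, 2.39, 3.14, 3.14, 3.14].

### API

Orientations are given as a unit quaternion [x, y, z, w].
In Python, from station import robot gives the robot as it stands. The module is installed in compiled form; this text tells all that it offers.
- The arm moves only by the tool apply_moves, never from a script. Its argument "steps" is a list that holds one entry, the list of rows, each a list of 7 numbers: the shift along the world's x, y, z in fractions of the full range, 1 being 0.6 m, then the turn, a rotation vector about the world's x, y, z in normalised numbers (1 is 90 degrees), then the closure, from 0 (fully open) to 1 (shut). In form: [[[dx, dy, dz, rx, ry, rz, hand], ...]]. A call has exactly 5 rows; each row is the pose to reach, as a shift and turn from the pose commanded when the call began; what a row does not reach only later rows make up. A row lasts 1/12 s, in which the tool goes at most 41.7 mm and 7.16 degrees, less where a joint would pass 70% of its speed; a pose out of reach is approached as far as the arm can. Shift and turn numbers lie between -1 and 1, and a call with a number outside is refused. A call with a gripper value outside its range is refused whole. The fingers move at their own pace and stop on an object; "force" is the grip in N (left out, the last holds). Time passes only in rows, so rows that repeat a pose let the fingers close, or fill a call up. It gives the time, the measured TCP pose, the force, the opening and the grip force at its end, in the units of the state.
- robot.get_obs(): the state, without advancing time (a new reading comes with each control period).
- robot.get_image(name): name is "scene" or "top"; returns a dict with "frame" (400x640x3 uint8, red, green, blue), "intrinsics" (3x3 intrinsics, pixels), "dist" ([k1, k2, p1, p2, k3] as OpenCV has them; the pictures are not rectified), "camera_from_world" (4x4, takes a point from world to camera coordinates). Camera axes: x right, y up, looking along -z (the intrinsics and any distortion apply to the point x, -y, -z); pixel columns grow to the right and rows downward; lengths in m; the calibration is good to about 2 mm. A picture is of the moment at which its call begins. There is no depth.
- robot.job_done(): hands the job in; it is judged then, once.
The state is a dict: "time": time; "joint_positions": joint angles; "qd": joint speeds; "tau": joint torques, N m; "ee_pos": TCP position; "eef_rot": TCP orientation; "contact_force": force on the tool from outside, world axes, zero at the start; "ft_torque": the same for the moment, N m; "grip_width": finger opening in m; "grasp_force": force on a finger pad.
Only numpy, scipy, OpenCV 4.12 (cv2) and the standard library are available. Lean on these libraries where they do the work, as an engineer would, in place of code of your own. Each camera call takes 0.05 s, during which the arm holds its last target. There are 200 camera calls.

### The job

Make up two kits on the lazy Susan, always loading the half that is turned to the steel pointer. First turn the split half (two pockets) to the pointer and stand the salt shaker in the pocket next to the handle post and the pepper mill in the other pocket; then turn the open half to the pointer by the handle post, and stand the spice jar and the steel canister side by side in it. Leave the lazy Susan so, all four things upright, and leave the teaspoon and the pen where they lie.

Things in the scene. Friction and masses are not known exactly. Their poses are not given: they have to be found in the camera images.
- salt_shaker: salt shaker, grey rounded cap over a clear body, 44 mm across up to 66 mm, then 34 mm, 90 mm tall, 0.1 kg, light and easily toppled: turn the tray smoothly once it stands there (post below about 0.1 m/s); origin at the centre of its underside, z up its axis
- pepper_mill: turned wooden pepper mill with a small steel knob on top, 170 mm tall, 0.18 kg: body 58 mm across up to 122 mm, round head 49 mm across from 123 to 159 mm (does not turn), knob 12 mm above that; held by the head it swings unless gripped firmly and carried slowly; origin at the centre of its underside, z up its axis
- spice_jar: spice jar with a dark flip cap and a paper label, 41 mm across all the way, 105 mm tall, 0.11 kg; origin at the centre of its underside, z up its axis
- steel_canister: small steel clip canister, squat, 58 mm across (63 mm over the clip), 62 mm tall, 0.14 kg; origin at the centre of its underside (the round body is centred 2 mm to its +y), z up its axis
- turntable_base: fixed black foot of the lazy Susan on the worktop; origin on the worktop on the turning axis. Its flat steel pointer (20 mm wide, 8 mm high) sticks out from under the 230 mm tray along the foot's -x, to 135 mm from the axis
- turntable (a joint): angle of the lazy Susan's tray (rad), growing anticlockwise seen from above, stops at -0.35 and 3.5. At 0 the middle of the split half is at the pointer, at 3.14 that of the open half (within 0.2 counts); it stays where it is left (friction 0.12 N m)
- tray_centre (a point): on the turning axis at the tray's floor, 22 mm above the worktop; axes turn with the round wooden tray (222 mm across inside, rim 14 mm high). A divider along y (6 mm thick, 20 mm high) parts split half (-x) and open half (+x); a rib along -x (6 mm, 14 mm high) parts the two pockets: +y next to the post, -y the other. Good spots: x -0.050, y +-0.042 (pockets); x +0.052, y +-0.042 (open half)
- post_top (a point): top of the upright round steel handle post by which the tray is turned, 16 mm thick, fixed on the divider near the rim 96 mm from the axis (tray x 0, y +0.096); its top is 80 mm above the tray's floor, and its lowest 20 mm are a 24 mm wooden boss. Its steel sleeve spins freely, so the hand need not turn with the tray
- teaspoon: steel teaspoon lying on the worktop, 130 x 27 x 11 mm, long along its x, just in front of a big white juicer (fixed, round, 250 mm across, 340 mm tall, axis at x 0.68, y -0.07: keep the gripper clear of it); not to be moved (more than 30 mm)
- pen: black pen lying near the front edge, 145 x 12 x 9 mm, long along its y; not to be moved (more than 30 mm)

How it is judged:
On the way, in this order (a step that is already met when the one before it is completed fails the run):
1. the split half is turned to the pointer and rests there, the tray still empty (value of joint turntable between -0.2 and 0.2 rad and velocity of joint turntable between -0.1 and 0.1 rad/s and horizontal distance between each of salt_shaker, pepper_mill, spice_jar, steel_canister and tray_centre above 0.13 m), for 0.2 s.
2. with the split half at the pointer, the salt shaker stands released in the pocket next to the post and the pepper mill in the other pocket, the other two things not yet on the tray (value of joint turntable between -0.2 and 0.2 rad and x of each of salt_shaker, pepper_mill in the frame of tray_centre below -0.015 m and y of salt_shaker in the frame of tray_centre above 0.015 m and horizontal distance between salt_shaker and tray_centre below 0.096 m and z of salt_shaker in the frame of tray_centre between -0.006 and 0.006 m and angle between each of salt_shaker, pepper_mill's own z axis and vertical below 0.12 rad and y of pepper_mill in the frame of tray_centre below -0.015 m and horizontal distance between pepper_mill and tray_centre below 0.09 m and z of pepper_mill in the frame of tray_centre between -0.006 and 0.006 m and contact force between the fingers and salt_shaker below 0.1 N and contact force between the fingers and pepper_mill below 0.1 N and horizontal distance between each of spice_jar, steel_canister and tray_centre above 0.13 m), for 0.2 s.
3. the open half is turned to the pointer and rests there, the first kit standing in its pockets, the open half still empty (value of joint turntable between 2.94159 and 3.34159 rad and velocity of joint turntable between -0.1 and 0.1 rad/s and x of each of salt_shaker, pepper_mill in the frame of tray_centre below -0.015 m and y of salt_shaker in the frame of tray_centre above 0.015 m and horizontal distance between salt_shaker and tray_centre below 0.096 m and z of salt_shaker in the frame of tray_centre between -0.006 and 0.006 m and angle between each of salt_shaker, pepper_mill's own z axis and vertical below 0.12 rad and y of pepper_mill in the frame of tray_centre below -0.015 m and horizontal distance between pepper_mill and tray_centre below 0.09 m and z of pepper_mill in the frame of tray_centre between -0.006 and 0.006 m and horizontal distance between each of spice_jar, steel_canister and tray_centre above 0.13 m), for 0.2 s.
At the end, for the whole second after the job is handed in: Open half at the pointer (0.2 rad), tray at rest; salt shaker in the pocket next to the post, pepper mill in the other, spice jar and canister in the open half, all at rest, on the tray's floor (6 mm), inside the rim, upright (0.12 rad) (value of joint turntable between 2.94159 and 3.34159 rad and velocity of joint turntable between -0.1 and 0.1 rad/s and x of each of salt_shaker, pepper_mill in the frame of tray_centre below -0.015 m and y of salt_shaker in the frame of tray_centre above 0.015 m and horizontal distance between each of salt_shaker, spice_jar and tray_centre below 0.096 m and z of salt_shaker in the frame of tray_centre between -0.006 and 0.006 m and angle between each of salt_shaker, pepper_mill, spice_jar, steel_canister's own z axis and vertical below 0.12 rad and y of pepper_mill in the frame of tray_centre below -0.015 m and horizontal distance between each of pepper_mill, steel_canister and tray_centre below 0.09 m and z of pepper_mill in the frame of tray_centre between -0.006 and 0.006 m and x of each of spice_jar, steel_canister in the frame of tray_centre above 0.015 m and z of spice_jar in the frame of tray_centre between -0.006 and 0.006 m and z of steel_canister in the frame of tray_centre between -0.006 and 0.006 m and linear speed of each of salt_shaker, pepper_mill, spice_jar, steel_canister below 0.02 m/s and angular speed of each of salt_shaker, pepper_mill, spice_jar, steel_canister below 0.2 rad/s); the robot touches nothing.
It fails at once if one of the four things is tipped over (more than 0.7 rad) (angle between any of salt_shaker, pepper_mill, spice_jar, steel_canister's own z axis and vertical above 0.7 rad).
It fails at once if the teaspoon or the pen is moved more than 30 mm (distance of any of teaspoon, pen from where it was at the start of the episode above 0.03 m).
It also fails if it takes over 147 s, if anything falls off the work surface, if the arm or the gripper's body presses on something with over 40 N, if the wrist force passes 120 N, or if a joint passes its speed limit or range.

## Working session

There is one attempt and no reset: what is moved stays moved. The work goes in short steps, Python scripts to look and compute and a tool call to move; the robot and the scene stay as the last step left them, time stands still between calls to the robot, and variables do not carry over. Pictures are saved under pics/ and viewed, at most 14 in all, crops included, and the job is handed in when it is done.

Besides the shell and the picture viewer there is one more tool, called after "Emit:" by a JSON object that holds its "name" and its "arguments". apply_moves: Moves the arm, as the interface text tells. Its arguments: {"type":"object","properties":{"steps":{"type":"array","items":{"type":"array","items":{"type":"array","items":{"type":"number"}}}},"force":{"type":"number"}},"required":["steps"]}

```bash
mkdir -p pics
cat > h.py <<'E'
import numpy as np, cv2
from station import robot
def img(n,f=None):
    d=robot.get_image(n)
    if f: cv2.imwrite('pics/'+f,cv2.cvtColor(d['frame'],cv2.COLOR_RGB2BGR))
    return d
def ray(d,px):
    K=np.array(d['intrinsics']);D=np.array(d['dist']);T=np.array(d['camera_from_world'])
    u=cv2.undistortPoints(np.array(px,float).reshape(-1,1,2),K,D).reshape(-1,2)
    v=np.c_[u[:,0],-u[:,1],-np.ones(len(u))]@T[:3,:3]
    return -T[:3,:3].T@T[:3,3],v
def plane(d,px,z):
    c,v=ray(d,px); z=np.broadcast_to(z,(len(v),))
    return c+v*((z-c[2])/v[:,2])[:,None]
def proj(d,P):
    K=np.array(d['intrinsics']);D=np.array(d['dist']);T=np.array(d['camera_from_world'])
    q=np.atleast_2d(P)@T[:3,:3].T+T[:3,3]; q=q*[1,-1,-1]
    return cv2.projectPoints(q,np.zeros(3),np.zeros(3),K,D)[0].reshape(-1,2)
E
python3 - <<'E'
from h import *
for n in('scene','top'):
    d=img(n,n+'0.png'); T=d['camera_from_world']; print(n,-T[:3,:3].T@T[:3,3],d['intrinsics'][0][0])
print(robot.get_obs())
E
```

```text
scene [-0.06957922 -0.45147969  0.64038516] 411.45031874579655
top [ 0.39855172 -0.09282664  0.94862481] 382.6343942059014
{'time': 0.1, 'joint_positions': array([-1.21934142e+00,  3.79322288e-01,  1.73471520e+00, -1.44736637e-05,
        1.02851957e+00, -3.32919806e-02]), 'qd': array([ 0.0014353 ,  0.00040063, -0.00204992,  0.00026239, -0.00172422,
        0.00133124]), 'tau': array([ 1.78299288e-03, -7.65034318e+01, -4.35288763e+01,  6.52665901e-02,
        3.98555514e-02, -4.39487849e-05]), 'ee_pos': array([ 0.26260691, -0.64850685,  0.22738106]), 'eef_rot': array([ 9.81552395e-01,  1.91192737e-01, -8.25050208e-05, -4.75132942e-04]), 'contact_force': array([-0.51462621,  1.47605095, -0.66205346]), 'ft_torque': array([-0.01724984,  0.02282227,  0.0040011 ]), 'grasp_force': 0.0, 'grip_width': 0.09154259428093939}
```

View pics/scene0.png

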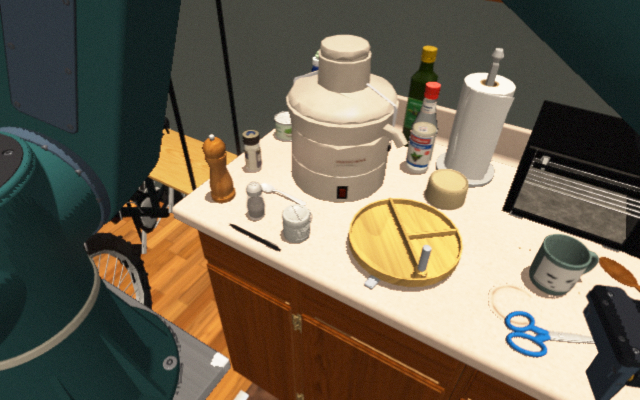

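View pics/top0.png

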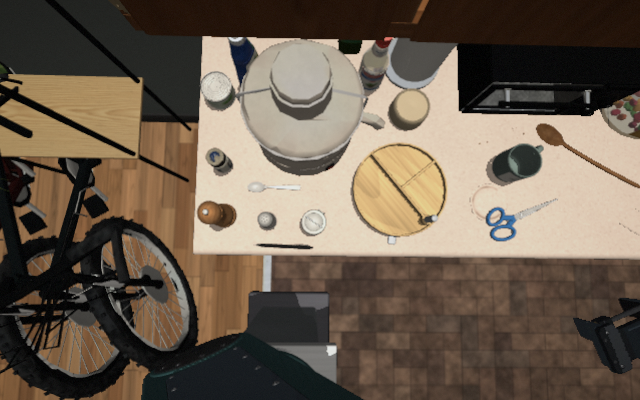

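Run:
```python
from h import *
t=cv2.imread('pics/top0.png'); s=cv2.imread('pics/scene0.png')
cv2.imwrite('pics/z1.png',cv2.resize(t[140:260,190:450],None,fx=3,fy=3,interpolation=cv2.INTER_CUBIC))
cv2.imwrite('pics/z2.png',cv2.resize(s[120:300,195:475],None,fx=2.8,fy=2.8,interpolation=cv2.INTER_CUBIC))
```

```text
(no output)
```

View pics/z1.png

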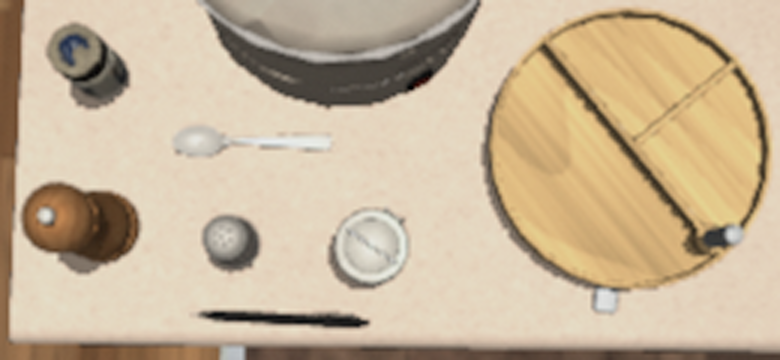

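View pics/z2.png

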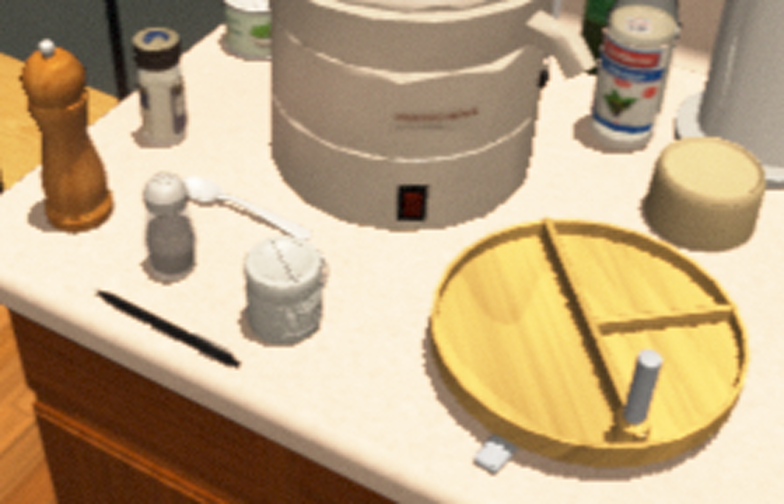

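Run:
```python
from h import *
a=img('top');b=img('scene')
z1=lambda p:np.array(p)/3+[190,140]-.33
z2=lambda p:np.array(p)/2.8+[195,120]-.32
pts={'mill':((46,215),(46,46),.168),'salt':((229,238),(165,183),.085),'can':((372,244),(283,262),.062),'jar':((78,48),(157,38),.105),'post':((733,235),(652,356),.102),'ptr':((605,311),(488,466),.008)}
R={}
for k,(p,q,z) in pts.items():
    c1,v1=ray(a,[z1(p)]);c2,v2=ray(b,[z2(q)]);v1=v1[0];v2=v2[0]
    t=np.linalg.lstsq(np.c_[v1,-v2],c2-c1,rcond=None)[0]
    P1=c1+t[0]*v1;P2=c2+t[1]*v2
    R[k]=plane(a,[z1(p)],z)[0];print(k,'tri',((P1+P2)/2).round(4),'gap',np.linalg.norm(P1-P2).round(4),'top',R[k].round(4),'scene',plane(b,[z2(q)],z)[0].round(4))
f=a['frame'];h=cv2.cvtColor(f,cv2.COLOR_RGB2HSV)
m=cv2.inRange(h,(12,85,90),(30,255,255));m[:130]=0;m[245:]=0;m[:,:345]=0;m[:,455:]=0
m=cv2.morphologyEx(m,cv2.MORPH_CLOSE,np.ones((7,7)))
c=max(cv2.findContours(m,0,1)[0],key=cv2.contourArea).reshape(-1,2)
P=plane(a,c,.036)[:,:2]
from scipy.optimize import least_squares
r=least_squares(lambda q:np.hypot(*(P-q[:2]).T)-q[2],[.42,-.2,.11],loss='soft_l1',f_scale=.002);print('tray',r.x,np.abs(r.fun).mean())
C=r.x[:2]
d=C-R['ptr'][:2];print('ptr dist',np.linalg.norm(d),'dir(+x foot)',np.arctan2(d[1],d[0]))
p=R['post'][:2]-C;print('post r',np.linalg.norm(p),'ang',np.arctan2(p[1],p[0]))
D=plane(a,[z1((545,47)),z1((693,240))],.042);print(D)
print(plane(a,[z1(p) for p in((172,140),(330,143),(200,316),(368,322))],.005).round(3))
```

```text
mill tri [0.4561 0.1211 0.1667] gap 0.0007 top [0.4558 0.121  0.168 ] scene [0.4548 0.1191 0.168 ]
salt tri [0.4458 0.0073 0.0882] gap 0.0015 top [0.4465 0.0071 0.085 ] scene [0.4483 0.0106 0.085 ]
can tri [ 0.4441 -0.0997  0.0599] gap 0.0016 top [ 0.4445 -0.1004  0.062 ] scene [ 0.4418 -0.1004  0.062 ]
jar tri [0.584  0.1204 0.1061] gap 0.0019 top [0.5849 0.1199 0.105 ] scene [0.5849 0.1223 0.105 ]
post tri [ 0.453  -0.3694  0.1031] gap 0.002 top [ 0.4526 -0.3688  0.102 ] scene [ 0.4548 -0.37    0.102 ]
ptr tri [ 0.3951 -0.2935  0.0051] gap 0.0011 top [ 0.3948 -0.2924  0.008 ] scene [ 0.3934 -0.2947  0.008 ]
tray [ 0.52700868 -0.30786528  0.11311744] 0.0008329747148415176
ptr dist 0.13307752566895464 dir(+x foot) -0.11619146015529552
post r 0.09620657506846571 ang -2.4556352830879296
[[ 0.6063741  -0.23805931  0.042     ]
 [ 0.45198389 -0.35614163  0.042     ]]
[[ 0.531  0.065  0.005]
 [ 0.531 -0.065  0.005]
 [ 0.387  0.038  0.005]
 [ 0.384 -0.098  0.005]]
```

Careful with the scale: shifts go in shares of 0.6 m and turns go in shares of 90 degrees. That gives: 140 mm / 600 = 0.2333, 112 mm / 600 = 0.1867, 0.04 rad / 1.5708 = 0.0255.

Emit:
{"name": "apply_moves", "arguments": {"steps": [[[0.0317,0.0467,0,0,0,0.0255,0],[0.0633,0.0933,0,0,0,0.0509,0],[0.095,0.14,0,0,0,0.0764,0],[0.1267,0.1867,0,0,0,0.1019,0],[0.1583,0.2333,0,0,0,0.1273,0]]], "force": 15}}

```text
time: 0.62
ee_pos: [0.3583, -0.5074, 0.2278]
eef_rot: [0.957, 0.289, -0.0, -0.0]
contact_force: [1.3, -0.7, -0.8]
grip_width: 0.0915
grasp_force: 0.0
```

To row units: 140 mm / 600 = 0.2333, 112 mm / 600 = 0.1867, 0.2 rad / 1.5708 = 0.1273.

Emit:
{"name": "apply_moves", "arguments": {"steps": [[[0.0317,0.0467,0,0,0,0.0255,0],[0.0633,0.0933,0,0,0,0.0509,0],[0.095,0.14,0,0,0,0.0764,0],[0.1267,0.1867,0,0,0,0.1019,0],[0.1583,0.2333,0,0,0,0.1273,0]]]}}

```text
time: 1.03
ee_pos: [0.4534, -0.3673, 0.228]
eef_rot: [0.924, 0.383, 0.0, 0.0]
contact_force: [0.2, 0.1, -0.8]
grip_width: 0.0916
grasp_force: 0.0
```

To row units: -80 mm / 600 = -0.1333, -60 mm / 600 = -0.1.

Emit:
{"name": "apply_moves", "arguments": {"steps": [[[0,0,-0.0333,0,0,0,0],[0,0,-0.0667,0,0,0,0],[0,0,-0.1,0,0,0,0],[0,0,-0.1333,0,0,0,0],[0,0,-0.1333,0,0,0,0]]]}}

```text
time: 1.45
ee_pos: [0.4512, -0.3673, 0.1445]
eef_rot: [0.924, 0.383, -0.001, -0.002]
contact_force: [-0.4, 0.3, -1.8]
grip_width: 0.0912
grasp_force: 0.0
```

Emit:
{"name": "apply_moves", "arguments": {"steps": [[[0,0,-0.0333,0,0,0,0],[0,0,-0.0667,0,0,0,0],[0,0,-0.1067,0,0,0,0],[0,0,-0.1067,0,0,0,0.3],[0,0,-0.1067,0,0,0,1]]]}}

```text
time: 1.87
ee_pos: [0.4525, -0.3687, 0.0842]
eef_rot: [0.924, 0.382, -0.0, -0.001]
contact_force: [-0.5, -0.7, 0.2]
grip_width: 0.0807
grasp_force: 0.0
```

Emit:
{"name": "apply_moves", "arguments": {"steps": [[[0,0,0,0,0,0,1],[0,0,0,0,0,0,1],[0,0,0,0,0,0,1],[0,0,0,0,0,0,1],[0,0,0,0,0,0,1]]]}}

```text
time: 2.28
ee_pos: [0.453, -0.369, 0.0846]
eef_rot: [0.924, 0.382, 0.0, 0.0]
contact_force: [0.6, -0.1, 0.4]
grip_width: 0.0477
grasp_force: 0.0
```

Run:
```python
import numpy as np
C=np.array([.527,-.308])
# arc way points: post angle from -2.456 (2.372) down to 0
for th0,th1,n in((2.372,0,25),(0,3.14159,50)):
    th=np.linspace(th0,th1,n+1)
    a=th-.116+np.pi/2
    P=np.c_[np.cos(a),np.sin(a)]*.096
    for i in range(0,n,5):
        print(((P[i+1:i+6]-P[i])*1000).round().astype(int).tolist(), (C+P[i+5]).round(3))
    print()
```

```text
[[-5, 7], [-10, 15], [-14, 23], [-17, 32], [-20, 41]] [ 0.433 -0.328]
[[-1, 9], [-2, 18], [-2, 27], [-1, 36], [1, 45]] [ 0.434 -0.283]
[[3, 9], [6, 17], [11, 25], [16, 33], [22, 40]] [ 0.456 -0.243]
[[6, 6], [13, 12], [21, 17], [29, 22], [37, 25]] [ 0.493 -0.218]
[[9, 3], [18, 5], [27, 6], [36, 6], [45, 5]] [ 0.538 -0.213]

[[-6, 1], [-12, 1], [-18, 0], [-24, 0], [-30, -1]] [ 0.508 -0.214]
[[-6, -1], [-12, -3], [-17, -5], [-23, -8], [-28, -10]] [ 0.48  -0.224]
[[-5, -3], [-10, -7], [-15, -10], [-19, -14], [-24, -19]] [ 0.456 -0.243]
[[-4, -5], [-8, -9], [-11, -14], [-14, -20], [-17, -25]] [ 0.44  -0.268]
[[-2, -6], [-4, -11], [-6, -17], [-7, -23], [-8, -29]] [ 0.432 -0.297]
[[-1, -6], [-1, -12], [0, -18], [0, -24], [1, -30]] [ 0.433 -0.327]
[[1, -6], [3, -12], [5, -17], [8, -23], [10, -28]] [ 0.443 -0.355]
[[3, -5], [7, -10], [10, -15], [14, -19], [19, -24]] [ 0.462 -0.379]
[[5, -4], [9, -8], [14, -11], [20, -14], [25, -17]] [ 0.487 -0.395]
[[6, -2], [11, -4], [17, -6], [23, -7], [29, -8]] [ 0.516 -0.403]
```

Emit:
{"name": "apply_moves", "arguments": {"steps": [[[0,0,0,0,0,0,1],[0,0,0,0,0,0,1],[0,0,0,0,0,0,1],[0,0,0,0,0,0,1],[0,0,0,0,0,0,1]]]}}

```text
time: 2.7
ee_pos: [0.4528, -0.3689, 0.0839]
eef_rot: [0.924, 0.382, 0.0, 0.0]
contact_force: [1.1, -0.6, 0.9]
grip_width: 0.0156
grasp_force: 15.0
```

To row units: 15 mm / 600 = 0.025, -10 mm / 600 = -0.0167.

Emit:
{"name": "apply_moves", "arguments": {"steps": [[[0,0,0,0,0,0,1],[0,0,0,0,0,0,1],[-0.0033,0.0067,0,0,0,0,1],[-0.0083,0.0133,0,0,0,0,1],[-0.0167,0.025,0,0,0,0,1]]]}}

```text
time: 3.12
ee_pos: [0.4428, -0.3541, 0.0839]
eef_rot: [0.924, 0.382, 0.0, 0.0]
contact_force: [6.5, 2.1, -1.5]
grip_width: 0.0155
grasp_force: 15.0
```

Emit:
{"name": "apply_moves", "arguments": {"steps": [[[-0.0067,0.0133,0,0,0,0,1],[-0.0117,0.0283,0,0,0,0,1],[-0.0167,0.0433,0,0,0,0,1],[-0.0183,0.0583,0,0,0,0,1],[-0.02,0.0733,0,0,0,0,1]]]}}

```text
time: 3.53
ee_pos: [0.4312, -0.309, 0.084]
eef_rot: [0.924, 0.382, 0.001, 0.001]
contact_force: [13.0, -2.4, -11.2]
grip_width: 0.0156
grasp_force: 15.0
```

To row units: 44 mm / 600 = 0.0733, 36 mm / 600 = 0.06.

Emit:
{"name": "apply_moves", "arguments": {"steps": [[[0,0.015,0,0,0,0,1],[0.0017,0.03,0,0,0,0,1],[0.005,0.045,0,0,0,0,1],[0.01,0.06,0,0,0,0,1],[0.015,0.0733,0,0,0,0,1]]]}}

```text
time: 3.95
ee_pos: [0.4412, -0.2657, 0.0842]
eef_rot: [0.924, 0.383, 0.001, 0.002]
contact_force: [14.6, -9.3, -16.8]
grip_width: 0.0156
grasp_force: 15.0
```

Emit:
{"name": "apply_moves", "arguments": {"steps": [[[0.0083,0.0133,0,0,0,0,1],[0.0167,0.0267,0,0,0,0,1],[0.0267,0.0383,0,0,0,0,1],[0.0367,0.0483,0,0,0,0,1],[0.0483,0.0583,0,0,0,0,1]]]}}

```text
time: 4.37
ee_pos: [0.4701, -0.2312, 0.0842]
eef_rot: [0.924, 0.383, 0.001, 0.002]
contact_force: [10.0, -15.8, -16.3]
grip_width: 0.016
grasp_force: 15.0
```

To row units: 41 mm / 600 = 0.0683, 33 mm / 600 = 0.055.

Emit:
{"name": "apply_moves", "arguments": {"steps": [[[0.0133,0.0067,0,0,0,0,1],[0.0267,0.0133,0,0,0,0,1],[0.04,0.0183,0,0,0,0,1],[0.055,0.0233,0,0,0,0,1],[0.0683,0.0267,0,0,0,0,1]]]}}

```text
time: 4.78
ee_pos: [0.5101, -0.2142, 0.084]
eef_rot: [0.924, 0.383, -0.0, -0.0]
contact_force: [-0.9, -3.0, 1.5]
grip_width: 0.0154
grasp_force: 15.0
```

To row units: 27 mm / 600 = 0.045, 23 mm / 600 = 0.0383.

Emit:
{"name": "apply_moves", "arguments": {"steps": [[[0.0133,0.0017,0,0,0,0,1],[0.0267,0.0033,0,0,0,0,1],[0.0383,0.0033,0,0,0,0,1],[0.045,0.0017,0,0,0,0,1],[0.045,0.0017,0,0,0,0,1]]]}}

```text
time: 5.2
ee_pos: [0.5378, -0.2134, 0.0839]
eef_rot: [0.924, 0.382, 0.0, -0.0]
contact_force: [0.9, 6.3, 4.9]
grip_width: 0.0155
grasp_force: 15.0
```

Emit:
{"name": "apply_moves", "arguments": {"steps": [[[0,0,0,0,0,0,1],[0,0,0,0,0,0,1],[0,0,0,0,0,0,0.75],[0,0,0,0,0,0,0.6],[0,0,0,0,0,0,0.6]]]}}

```text
time: 5.62
ee_pos: [0.5367, -0.2139, 0.0838]
eef_rot: [0.924, 0.382, -0.0, -0.0]
contact_force: [-1.2, 0.7, 0.1]
grip_width: 0.0328
grasp_force: 0.0
```

To row units: 110 mm / 600 = 0.1833, 80 mm / 600 = 0.1333.

Emit:
{"name": "apply_moves", "arguments": {"steps": [[[0,0,0,0,0,0,0.5],[0,0,0.0333,0,0,0,0.5],[0,0,0.0833,0,0,0,0.5],[0,0,0.1333,0,0,0,0.5],[0,0,0.1833,0,0,0,0.5]]]}}

```text
time: 6.03
ee_pos: [0.5364, -0.2138, 0.195]
eef_rot: [0.924, 0.382, -0.0, -0.0]
contact_force: [0.0, 0.1, -0.0]
grip_width: 0.0455
grasp_force: 0.0
```

Run:
```python
from h import *
print(robot.get_obs()['ee_pos'],robot.get_obs()['eef_rot'])
b=img('top','top1.png')
t=cv2.imread('pics/top1.png')
cv2.imwrite('pics/z3.png',cv2.resize(t[130:260,190:460],None,fx=2.9,fy=2.9,interpolation=cv2.INTER_CUBIC))
```

```text
[ 0.53642867 -0.21376882  0.19501867] [ 9.24013165e-01  3.82360512e-01 -2.35490230e-04 -2.34114232e-04]
```

View pics/z3.png

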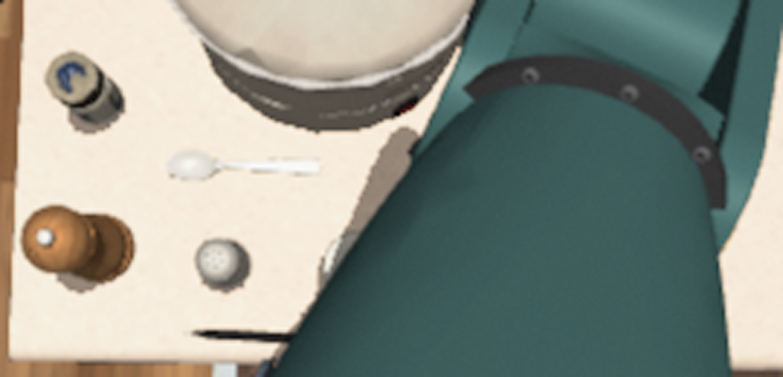

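To row units: -100 mm / 600 = -0.1667, -80 mm / 600 = -0.1333, 0.5 rad / 1.5708 = 0.3183.

Emit:
{"name": "apply_moves", "arguments": {"steps": [[[-0.0333,0,0,0,0,0.0637,0],[-0.0667,0,0,0,0,0.1273,0],[-0.1,0,0,0,0,0.191,0],[-0.1333,0,0,0,0,0.2546,0],[-0.1667,0,0,0,0,0.3183,0]]]}}

```text
time: 6.5
ee_pos: [0.4358, -0.2138, 0.1937]
eef_rot: [0.799, 0.601, 0.0, 0.0]
contact_force: [-0.1, -0.6, -1.1]
grip_width: 0.0762
grasp_force: 0.0
```

To row units: 180 mm / 600 = 0.3, 144 mm / 600 = 0.24, 0.285 rad / 1.5708 = 0.1814.

Emit:
{"name": "apply_moves", "arguments": {"steps": [[[0,0.06,0,0,0,0.0382,0],[0,0.12,0,0,0,0.0764,0],[0,0.18,0,0,0,0.1146,0],[0,0.24,0,0,0,0.1528,0],[0,0.3,0,0,0,0.1814,0]]]}}

```text
time: 6.92
ee_pos: [0.4364, -0.0324, 0.194]
eef_rot: [0.707, 0.708, 0.0, 0.0]
contact_force: [1.2, -0.2, -0.4]
grip_width: 0.0912
grasp_force: 0.0
```

To row units: -55 mm / 600 = -0.0917, 41 mm / 600 = 0.0683.

Emit:
{"name": "apply_moves", "arguments": {"steps": [[[0.0033,0.0167,-0.0167,0,0,0,0],[0.0083,0.0333,-0.0417,0,0,0,0],[0.0133,0.0517,-0.0667,0,0,0,0],[0.0167,0.0683,-0.0917,0,0,0,0],[0.0167,0.0683,-0.0917,0,0,0,0]]]}}

```text
time: 7.33
ee_pos: [0.4456, 0.008, 0.1365]
eef_rot: [0.707, 0.707, -0.001, -0.001]
contact_force: [-1.1, 0.1, -1.4]
grip_width: 0.0911
grasp_force: 0.0
```

Run:
```python
from h import *
o=robot.get_obs();print(o['ee_pos'],o['eef_rot'],o['joint_positions'].round(2))
b=img('top','top2.png');a=img('scene','sc2.png')
t=cv2.imread('pics/top2.png')[130:260,190:460];s=cv2.imread('pics/sc2.png')[100:310,190:480]
cv2.imwrite('pics/z4.png',np.vstack([cv2.resize(t,(580,279),interpolation=2),cv2.resize(s,(580,320),interpolation=2)]))
```

```text
[0.44557594 0.00801438 0.13647264] [ 0.70726565  0.70694571 -0.00116557 -0.00130462] [-0.03  0.12  2.28  0.    0.74 -0.03]
```

View pics/z4.png

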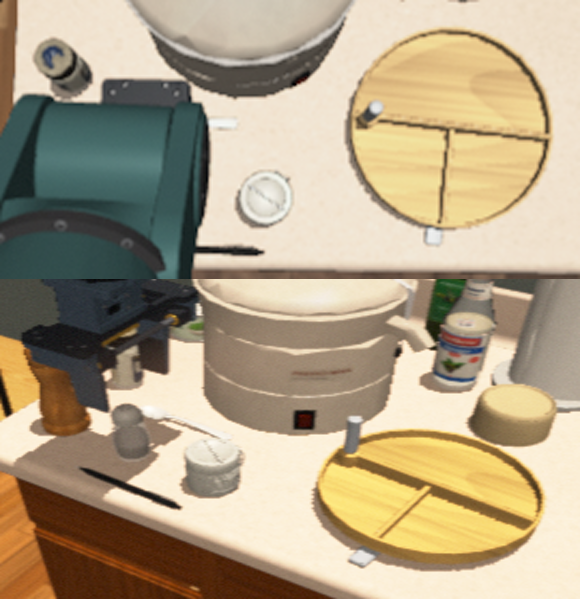

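To row units: -94 mm / 600 = -0.1567, -70 mm / 600 = -0.1167.

Emit:
{"name": "apply_moves", "arguments": {"steps": [[[0,0,-0.0333,0,0,0,0],[0,0,-0.075,0,0,0,0],[0,0,-0.1167,0,0,0,0],[0,0,-0.1567,0,0,0,0],[0,0,-0.1567,0,0,0,0.3]]]}}

```text
time: 7.85
ee_pos: [0.4451, 0.0065, 0.0426]
eef_rot: [0.708, 0.706, -0.001, -0.001]
contact_force: [-1.1, 0.2, -1.1]
grip_width: 0.0872
grasp_force: 0.0
```

Emit:
{"name": "apply_moves", "arguments": {"steps": [[[0,0,0,0,0,0,1],[0,0,0,0,0,0,1],[0,0,0,0,0,0,1],[0,0,0,0,0,0,1],[0,0,0,0,0,0,1]]], "force": 10}}

```text
time: 8.27
ee_pos: [0.4475, 0.0071, 0.046]
eef_rot: [0.707, 0.707, 0.001, 0.001]
contact_force: [0.2, -0.0, 0.1]
grip_width: 0.0543
grasp_force: 0.0
```

Emit:
{"name": "apply_moves", "arguments": {"steps": [[[0,0,0,0,0,0,1],[0,0,0,0,0,0,1],[0,0,0,0,0,0,1],[0,0,0,0,0,0,1],[0,0,0,0,0,0,1]]]}}

```text
time: 8.68
ee_pos: [0.4469, 0.0072, 0.0452]
eef_rot: [0.707, 0.707, 0.0, 0.0]
contact_force: [-1.9, -0.8, 8.1]
grip_width: 0.0408
grasp_force: 10.3
```

```bash
cat >> h.py <<'E'
from scipy.optimize import least_squares
def tray(d):
    h=cv2.cvtColor(d['frame'],cv2.COLOR_RGB2HSV)
    m=cv2.inRange(h,(12,85,90),(30,255,255));m[:130]=0;m[245:]=0;m[:,:345]=0;m[:,455:]=0
    m=cv2.morphologyEx(m,cv2.MORPH_CLOSE,np.ones((7,7)))
    c=max(cv2.findContours(m,0,1)[0],key=cv2.contourArea).reshape(-1,2)
    P=plane(d,c,.036)[:,:2]
    r=least_squares(lambda q:np.hypot(*(P-q[:2]).T)-q[2],[.527,-.308,.113],loss='soft_l1',f_scale=.002)
    return r.x,np.abs(r.fun).mean()
E
python3 - <<'E'
from h import *
b=img('top');x,e=tray(b);print(x,e)
s=img('scene')
P=plane(b,[(365.0,179.9)],.102)[0];print(P,plane(s,[(190+354/2,100+142*210/320)],.102))
for C in (x[:2],np.array([.528,-.308])):
    p=P[:2]-C;th=np.arctan2(p[1],p[0])-np.pi/2+.116;print('theta',th,np.hypot(*p))
    R=lambda v:C+np.array([[np.cos(th-.116),-np.sin(th-.116)],[np.sin(th-.116),np.cos(th-.116)]])@v
    print('salt',R([-.05,.042]),'mill',R([-.05,-.042]))
E
```

```text
[ 0.52686508 -0.30785095  0.11309138] 0.0007135348569774062
[ 0.53621162 -0.2140476   0.102     ] [[ 0.53160388 -0.21540192  0.102     ]]
theta 0.016688090391313706 0.0942678481349465
salt [ 0.4812757  -0.26110047] mill [ 0.4729472  -0.34468657]
theta 0.02881964648285175 0.09431057341301331
salt [ 0.48184683 -0.26180601] mill [ 0.47453295 -0.34548699]
```

To row units: 105 mm / 600 = 0.175, 82 mm / 600 = 0.1367.

Emit:
{"name": "apply_moves", "arguments": {"steps": [[[0,0,0.0133,0,0,0,1],[0,0,0.0433,0,0,0,1],[0,0,0.09,0,0,0,1],[0,0,0.1367,0,0,0,1],[0,0,0.175,0,0,0,1]]]}}

```text
time: 9.2
ee_pos: [0.4467, 0.0072, 0.152]
eef_rot: [0.707, 0.707, 0.0, 0.0]
contact_force: [0.2, -0.0, -0.0]
grip_width: 0.0408
grasp_force: 9.9
```

To row units: -120 mm / 600 = -0.2, -92 mm / 600 = -0.1533.

Emit:
{"name": "apply_moves", "arguments": {"steps": [[[-0.0017,-0.02,0,0,0,0,1],[-0.005,-0.06,0,0,0,0,1],[-0.01,-0.1067,0,0,0,0,1],[-0.01,-0.1533,0,0,0,0,1],[-0.01,-0.2,0,0,0,0,1]]]}}

```text
time: 9.62
ee_pos: [0.4404, -0.1139, 0.1505]
eef_rot: [0.707, 0.707, 0.0, 0.0]
contact_force: [0.1, 0.7, 0.2]
grip_width: 0.0408
grasp_force: 9.9
```

To row units: -143 mm / 600 = -0.2383, -122 mm / 600 = -0.2033.

Emit:
{"name": "apply_moves", "arguments": {"steps": [[[0.0067,-0.0467,0,0,0,0,1],[0.02,-0.1,0,0,0,0,1],[0.04,-0.1533,0,0,0,0,1],[0.0567,-0.2033,0,0,0,0,1],[0.0683,-0.2383,0,0,0,0,1]]]}}

```text
time: 10.03
ee_pos: [0.4823, -0.2583, 0.1505]
eef_rot: [0.708, 0.706, 0.0, 0.0]
contact_force: [-0.6, 0.1, -1.6]
grip_width: 0.0407
grasp_force: 9.9
```

To row units: -50 mm / 600 = -0.0833, -40 mm / 600 = -0.0667.

Emit:
{"name": "apply_moves", "arguments": {"steps": [[[0,-0.0083,0,0,0,0,1],[0,-0.0083,-0.0167,0,0,0,1],[0,-0.0083,-0.0417,0,0,0,1],[0,-0.0083,-0.0667,0,0,0,1],[0,-0.0083,-0.0833,0,0,0,1]]]}}

```text
time: 10.45
ee_pos: [0.4805, -0.2592, 0.0982]
eef_rot: [0.707, 0.707, -0.0, -0.001]
contact_force: [-0.4, 0.8, -0.5]
grip_width: 0.0403
grasp_force: 9.9
```

To row units: -31 mm / 600 = -0.0517, -24 mm / 600 = -0.04.

Emit:
{"name": "apply_moves", "arguments": {"steps": [[[0,-0.0033,-0.0133,0,0,0,1],[0,-0.0033,-0.0267,0,0,0,1],[0,-0.0033,-0.04,0,0,0,1],[0,-0.0033,-0.0517,0,0,0,1],[0,-0.0033,-0.0517,0,0,0,1]]]}}

```text
time: 10.87
ee_pos: [0.4813, -0.2625, 0.0678]
eef_rot: [0.707, 0.707, -0.0, -0.001]
contact_force: [-0.4, 1.0, -0.6]
grip_width: 0.0404
grasp_force: 9.9
```

To row units: -1 mm / 600 = -0.0017.

Emit:
{"name": "apply_moves", "arguments": {"steps": [[[0,0,0,0,0,0,1],[0,0,-0.0017,0,0,0,1],[0,0,-0.0017,0,0,0,1],[0,0,-0.0017,0,0,0,1],[0,0,-0.0017,0,0,0,1]]]}}

```text
time: 11.28
ee_pos: [0.4819, -0.2629, 0.0682]
eef_rot: [0.707, 0.707, 0.0, 0.0]
contact_force: [0.4, -0.5, -0.8]
grip_width: 0.0411
grasp_force: 9.9
```

Run:
```python
from h import *
o=robot.get_obs();print(o['ee_pos'],o['contact_force'])
a=img('scene','sc3.png')
s=cv2.imread('pics/sc3.png')[140:310,320:480]
cv2.imwrite('pics/z5.png',cv2.resize(s,None,fx=3,fy=3,interpolation=2))
```

```text
[ 0.48188783 -0.26292157  0.06821397] [ 0.40257491 -0.51501312 -0.75737293]
```

View pics/z5.png

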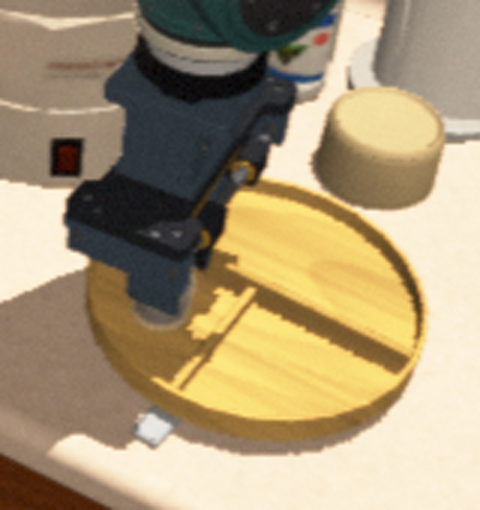

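To row units: -2 mm / 600 = -0.0033, -1 mm / 600 = -0.0017.

Emit:
{"name": "apply_moves", "arguments": {"steps": [[[0,0.0017,-0.0017,0,0,0,1],[0,0.0017,-0.0017,0,0,0,1],[0,0.0017,-0.0033,0,0,0,1],[0,0.0017,-0.0033,0,0,0,1],[0,0.0017,-0.0033,0,0,0,1]]]}}

```text
time: 11.75
ee_pos: [0.4819, -0.2619, 0.0665]
eef_rot: [0.707, 0.707, -0.0, 0.0]
contact_force: [-3.9, 1.0, 11.8]
grip_width: 0.0407
grasp_force: 10.5
```

To row units: 1 mm / 600 = 0.0017.

Emit:
{"name": "apply_moves", "arguments": {"steps": [[[0,0,0.0017,0,0,0,0.5],[0,0,0.0017,0,0,0,0.4],[0,0,0.0017,0,0,0,0.34],[0,0,0.0017,0,0,0,0.34],[0,0,0.0017,0,0,0,0.34]]]}}

```text
time: 12.17
ee_pos: [0.4817, -0.2618, 0.0668]
eef_rot: [0.707, 0.707, -0.0, -0.0]
contact_force: [0.5, -0.4, -0.3]
grip_width: 0.0603
grasp_force: 0.0
```

To row units: 142 mm / 600 = 0.2367, 105 mm / 600 = 0.175.

Emit:
{"name": "apply_moves", "arguments": {"steps": [[[0,0,0.0167,0,0,0,0.34],[0,0,0.0583,0,0,0,0.34],[0,0,0.1167,0,0,0,0.34],[0,0,0.175,0,0,0,0.3],[0,0,0.2367,0,0,0,0.2]]]}}

```text
time: 12.58
ee_pos: [0.4812, -0.2615, 0.2108]
eef_rot: [0.707, 0.707, -0.0, -0.0]
contact_force: [-0.0, -0.2, -0.4]
grip_width: 0.0677
grasp_force: 0.0
```

To row units: 100 mm / 600 = 0.1667, 75 mm / 600 = 0.125.

Emit:
{"name": "apply_moves", "arguments": {"steps": [[[-0.015,0.025,0,0,0,0,0],[-0.03,0.0583,0,0,0,0,0],[-0.045,0.0917,0,0,0,0,0],[-0.0617,0.125,0,0,0,0,0],[-0.0767,0.1667,0,0,0,0,0]]]}}

```text
time: 13.0
ee_pos: [0.4351, -0.1613, 0.2096]
eef_rot: [0.708, 0.707, 0.0, 0.0]
contact_force: [1.0, -0.4, 0.4]
grip_width: 0.0916
grasp_force: 0.0
```

To row units: 180 mm / 600 = 0.3, 144 mm / 600 = 0.24.

Emit:
{"name": "apply_moves", "arguments": {"steps": [[[0,0.06,0,0,0,0,0],[0,0.12,0,0,0,0,0],[0,0.18,0,0,0,0,0],[0,0.24,0,0,0,0,0],[0,0.3,0,0,0,0,0]]]}}

```text
time: 13.42
ee_pos: [0.4354, 0.0198, 0.2098]
eef_rot: [0.708, 0.707, 0.0, 0.0]
contact_force: [0.7, 0.3, 0.3]
grip_width: 0.0912
grasp_force: 0.0
```

To row units: 103 mm / 600 = 0.1717, 78 mm / 600 = 0.13.

Emit:
{"name": "apply_moves", "arguments": {"steps": [[[0.0083,0.0433,0,0,0,0,0],[0.0167,0.0867,0,0,0,0,0],[0.025,0.13,0,0,0,0,0],[0.0333,0.1717,0,0,0,0,0],[0.0333,0.1717,0,0,0,0,0]]]}}

```text
time: 13.83
ee_pos: [0.4565, 0.1242, 0.2098]
eef_rot: [0.707, 0.708, 0.001, 0.0]
contact_force: [0.4, -0.5, -0.0]
grip_width: 0.0913
grasp_force: 0.0
```

Run:
```python
from h import *
o=robot.get_obs();print(o['ee_pos'])
a=img('scene','sc4.png');t=img('top','top4.png')
s=cv2.imread('pics/sc4.png')[130:310,195:480]
t=cv2.imread('pics/top4.png')[130:250,190:460]
cv2.imwrite('pics/z6.png',np.vstack([cv2.resize(t,(540,240),interpolation=2),cv2.resize(s,(540,341),interpolation=2)]))
```

```text
[0.4565002  0.12420563 0.2098124 ]
```

View pics/z6.png

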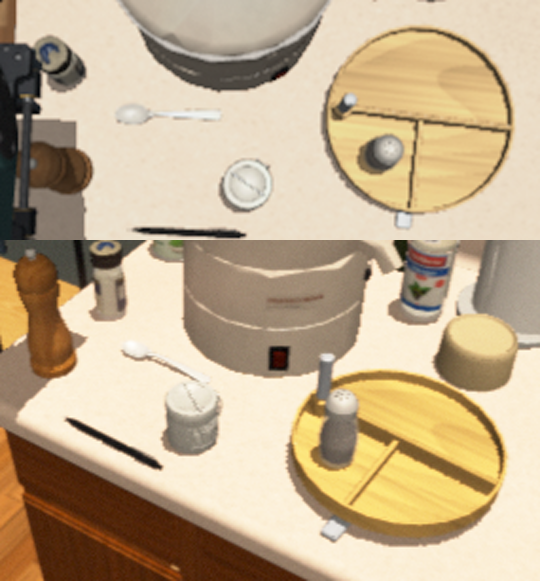

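To row units: -70 mm / 600 = -0.1167, -60 mm / 600 = -0.1.

Emit:
{"name": "apply_moves", "arguments": {"steps": [[[0,0,-0.025,0,0,0,0],[0,0,-0.05,0,0,0,0],[0,0,-0.075,0,0,0,0],[0,0,-0.1,0,0,0,0],[0,0,-0.1167,0,0,0,0]]], "force": 40}}

```text
time: 14.35
ee_pos: [0.4551, 0.1201, 0.138]
eef_rot: [0.708, 0.706, -0.0, -0.0]
contact_force: [0.3, -1.1, -0.0]
grip_width: 0.0912
grasp_force: 0.0
```

Emit:
{"name": "apply_moves", "arguments": {"steps": [[[0,0,0,0,0,0,0.2],[0,0,0,0,0,0,0.35],[0,0,0,0,0,0,0.4],[0,0,0,0,0,0,0.4],[0,0,0,0,0,0,0.4]]]}}

```text
time: 14.77
ee_pos: [0.4562, 0.1212, 0.1397]
eef_rot: [0.707, 0.707, 0.001, 0.0]
contact_force: [0.6, -0.2, 0.0]
grip_width: 0.0607
grasp_force: 0.0
```

Position is right on (0.456, 0.121); closing firmly and lifting.

Emit:
{"name": "apply_moves", "arguments": {"steps": [[[0,0,0,0,0,0,1],[0,0,0,0,0,0,1],[0,0,0,0,0,0,1],[0,0,0,0,0,0,1],[0,0,0,0,0,0,1]]]}}

```text
time: 15.18
ee_pos: [0.4561, 0.1212, 0.1392]
eef_rot: [0.707, 0.707, 0.0, 0.0]
contact_force: [0.3, -0.1, 6.2]
grip_width: 0.0461
grasp_force: 40.0
```

To row units: 24 mm / 600 = 0.04, 16 mm / 600 = 0.0267.

Emit:
{"name": "apply_moves", "arguments": {"steps": [[[0,0,0.0033,0,0,0,1],[0,0,0.0083,0,0,0,1],[0,0,0.0167,0,0,0,1],[0,0,0.0267,0,0,0,1],[0,0,0.04,0,0,0,1]]]}}

```text
time: 15.6
ee_pos: [0.4555, 0.1211, 0.1633]
eef_rot: [0.707, 0.707, -0.0, -0.0]
contact_force: [-0.6, 0.5, -1.4]
grip_width: 0.0465
grasp_force: 40.0
```

To row units: 50 mm / 600 = 0.0833, 42 mm / 600 = 0.07.

Emit:
{"name": "apply_moves", "arguments": {"steps": [[[0,0,0.0167,0,0,0,1],[0,0,0.035,0,0,0,1],[0,0,0.0533,0,0,0,1],[0,0,0.07,0,0,0,1],[0,0,0.0833,0,0,0,1]]]}}

```text
time: 16.02
ee_pos: [0.4561, 0.1213, 0.2145]
eef_rot: [0.707, 0.707, 0.001, 0.0]
contact_force: [-0.3, -0.0, -1.8]
grip_width: 0.0461
grasp_force: 40.0
```

To row units: 60 mm / 600 = 0.1, 50 mm / 600 = 0.0833.

Emit:
{"name": "apply_moves", "arguments": {"steps": [[[0,0,0.02,0,0,0,1],[0,0,0.0417,0,0,0,1],[0,0,0.0633,0,0,0,1],[0,-0.005,0.0833,0,0,0,1],[-0.0017,-0.0167,0.1,0,0,0,1]]]}}

```text
time: 16.43
ee_pos: [0.4549, 0.1113, 0.2743]
eef_rot: [0.707, 0.707, 0.0, 0.0]
contact_force: [0.6, -0.3, -2.2]
grip_width: 0.0465
grasp_force: 40.0
```

To row units: -82 mm / 600 = -0.1367, -64 mm / 600 = -0.1067.

Emit:
{"name": "apply_moves", "arguments": {"steps": [[[-0.0033,-0.02,0,0,0,0,1],[-0.0083,-0.0467,0,0,0,0,1],[-0.0133,-0.0767,0,0,0,0,1],[-0.0183,-0.1067,0,0,0,0,1],[-0.0217,-0.1367,0,0,0,0,1]]]}}

```text
time: 16.85
ee_pos: [0.4408, 0.0277, 0.2724]
eef_rot: [0.707, 0.707, -0.0, -0.0]
contact_force: [0.1, -0.1, -2.6]
grip_width: 0.0463
grasp_force: 40.0
```

To row units: -90 mm / 600 = -0.15, -72 mm / 600 = -0.12.

Emit:
{"name": "apply_moves", "arguments": {"steps": [[[-0.0033,-0.03,0,0,0,0,1],[-0.0067,-0.06,0,0,0,0,1],[-0.0083,-0.09,0,0,0,0,1],[-0.0083,-0.12,0,0,0,0,1],[-0.0083,-0.15,0,0,0,0,1]]]}}

```text
time: 17.27
ee_pos: [0.4358, -0.0624, 0.2724]
eef_rot: [0.708, 0.707, -0.0, -0.0]
contact_force: [0.3, 0.6, -1.7]
grip_width: 0.0464
grasp_force: 40.0
```

To row units: -90 mm / 600 = -0.15, -72 mm / 600 = -0.12.

Emit:
{"name": "apply_moves", "arguments": {"steps": [[[0,-0.03,0,0,0,0,1],[0,-0.06,0,0,0,0,1],[0,-0.09,0,0,0,0,1],[0,-0.12,0,0,0,0,1],[0,-0.15,0,0,0,0,1]]]}}

```text
time: 17.68
ee_pos: [0.4358, -0.1523, 0.2724]
eef_rot: [0.708, 0.707, -0.0, -0.0]
contact_force: [0.6, -0.0, -1.5]
grip_width: 0.0466
grasp_force: 40.0
```

To row units: -90 mm / 600 = -0.15, -72 mm / 600 = -0.12.

Emit:
{"name": "apply_moves", "arguments": {"steps": [[[0.0033,-0.03,0,0,0,0,1],[0.0067,-0.06,0,0,0,0,1],[0.0117,-0.09,0,0,0,0,1],[0.0183,-0.12,0,0,0,0,1],[0.0267,-0.15,0,0,0,0,1]]]}}

```text
time: 18.1
ee_pos: [0.4517, -0.2422, 0.2723]
eef_rot: [0.708, 0.707, -0.0, -0.0]
contact_force: [0.6, 0.5, -2.0]
grip_width: 0.0464
grasp_force: 40.0
```

To row units: -70 mm / 600 = -0.1167, -62 mm / 600 = -0.1033.

Emit:
{"name": "apply_moves", "arguments": {"steps": [[[0.0083,-0.03,0,0,0,0,1],[0.0167,-0.0583,0,0,0,0,1],[0.025,-0.0833,0,0,0,0,1],[0.03,-0.1033,0,0,0,0,1],[0.0333,-0.1167,0,0,0,0,1]]]}}

```text
time: 18.52
ee_pos: [0.473, -0.3123, 0.2727]
eef_rot: [0.708, 0.707, -0.0, -0.0]
contact_force: [0.1, 0.5, -1.4]
grip_width: 0.0465
grasp_force: 40.0
```

To row units: -33 mm / 600 = -0.055, -32 mm / 600 = -0.0533.

Emit:
{"name": "apply_moves", "arguments": {"steps": [[[0,-0.0167,0,0,0,0,1],[0.0017,-0.0333,0,0,0,0,1],[0.0017,-0.0467,0,0,0,0,1],[0.0017,-0.0533,-0.0083,0,0,0,1],[0.0017,-0.055,-0.025,0,0,0,1]]]}}

```text
time: 18.93
ee_pos: [0.4741, -0.3448, 0.2584]
eef_rot: [0.708, 0.707, 0.0, 0.001]
contact_force: [-0.2, 0.3, -1.2]
grip_width: 0.0463
grasp_force: 40.0
```

To row units: -70 mm / 600 = -0.1167, -60 mm / 600 = -0.1.

Emit:
{"name": "apply_moves", "arguments": {"steps": [[[0,0,-0.0233,0,0,0,1],[0,0,-0.05,0,0,0,1],[0,0,-0.0767,0,0,0,1],[0,0,-0.1,0,0,0,1],[0,0,-0.1167,0,0,0,1]]]}}

```text
time: 19.35
ee_pos: [0.473, -0.3429, 0.1857]
eef_rot: [0.707, 0.707, -0.0, -0.001]
contact_force: [0.3, 0.8, -2.0]
grip_width: 0.0467
grasp_force: 40.0
```

To row units: -16 mm / 600 = -0.0267, -12 mm / 600 = -0.02.

Emit:
{"name": "apply_moves", "arguments": {"steps": [[[0,0,-0.01,0,0,0,1],[0,0,-0.02,0,0,0,1],[0,0,-0.0267,0,0,0,1],[0,0,-0.0267,0,0,0,1],[0,0,-0.0267,0,0,0,1]]]}}

```text
time: 19.77
ee_pos: [0.4739, -0.3439, 0.1722]
eef_rot: [0.707, 0.707, 0.0, 0.0]
contact_force: [0.1, -0.5, -0.9]
grip_width: 0.0458
grasp_force: 40.0
```

Run:
```python
from h import *
o=robot.get_obs();print(o['ee_pos'])
a=img('scene','sc5.png')
s=cv2.imread('pics/sc5.png')[130:310,320:500]
cv2.imwrite('pics/z7.png',cv2.resize(s,None,fx=3,fy=3,interpolation=2))
```

```text
[ 0.47391414 -0.34393995  0.17220596]
```

View pics/z7.png

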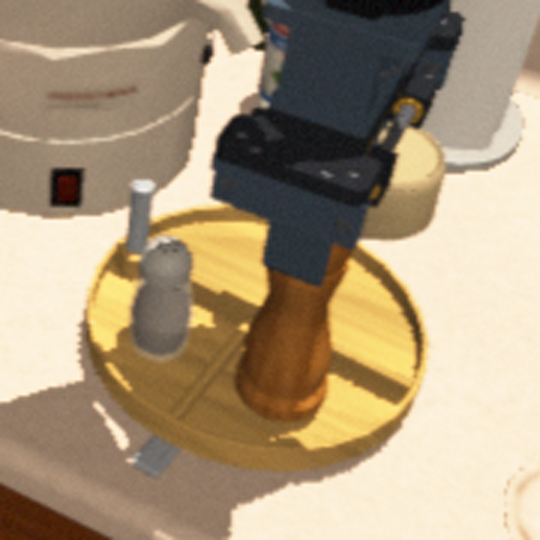

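To row units: -10 mm / 600 = -0.0167, -9 mm / 600 = -0.015.

Emit:
{"name": "apply_moves", "arguments": {"steps": [[[0,0,-0.005,0,0,0,1],[0,0,-0.01,0,0,0,1],[0,0,-0.0133,0,0,0,1],[0,0,-0.015,0,0,0,1],[0,0,-0.0167,0,0,0,1]]]}}

```text
time: 20.23
ee_pos: [0.4737, -0.3438, 0.1618]
eef_rot: [0.707, 0.707, -0.0, -0.0]
contact_force: [-0.2, -0.8, -1.6]
grip_width: 0.0464
grasp_force: 40.0
```

Emit:
{"name": "apply_moves", "arguments": {"steps": [[[0,0,0,0,0,0,1],[0,0,0,0,0,0,1],[0,0,-0.0017,0,0,0,1],[0,0,-0.0017,0,0,0,1],[0,0,-0.0017,0,0,0,1]]]}}

```text
time: 20.65
ee_pos: [0.474, -0.344, 0.1613]
eef_rot: [0.707, 0.707, 0.0, 0.0]
contact_force: [0.5, 0.1, 3.1]
grip_width: 0.0463
grasp_force: 40.0
```

Emit:
{"name": "apply_moves", "arguments": {"steps": [[[0,0,0,0,0,0,0.45],[0,0,0,0,0,0,0.4],[0,0,0,0,0,0,0.3],[0,0,0,0,0,0,0.25],[0,0,0,0,0,0,0.2]]], "force": 15}}

```text
time: 21.07
ee_pos: [0.4737, -0.3438, 0.1609]
eef_rot: [0.707, 0.707, -0.0, -0.0]
contact_force: [0.8, 0.3, 0.1]
grip_width: 0.0716
grasp_force: 0.0
```

To row units: 70 mm / 600 = 0.1167, 50 mm / 600 = 0.0833.

Emit:
{"name": "apply_moves", "arguments": {"steps": [[[0,0,0.0067,0,0,0,0.2],[0,0,0.0233,0,0,0,0.2],[0,0,0.05,0,0,0,0.2],[0,0,0.0833,0,0,0,0.2],[0,0,0.1167,0,0,0,0.4]]]}}

```text
time: 21.48
ee_pos: [0.4737, -0.3438, 0.2324]
eef_rot: [0.707, 0.707, -0.0, -0.0]
contact_force: [-0.1, -0.5, 0.6]
grip_width: 0.0687
grasp_force: 0.0
```

To row units: 50 mm / 600 = 0.0833, 40 mm / 600 = 0.0667, -0.55 rad / 1.5708 = -0.3501.

Emit:
{"name": "apply_moves", "arguments": {"steps": [[[0.0083,0.0167,0,0,0,-0.07,0.55],[0.0167,0.0333,0,0,0,-0.1401,0.55],[0.025,0.05,0,0,0,-0.2101,0.55],[0.0333,0.0667,0,0,0,-0.2801,0.55],[0.0417,0.0833,0,0,0,-0.3501,0.55]]]}}

```text
time: 21.9
ee_pos: [0.4991, -0.2935, 0.232]
eef_rot: [0.874, 0.486, 0.0, 0.0]
contact_force: [-0.2, -0.8, -0.2]
grip_width: 0.0409
grasp_force: 0.0
```

To row units: 80 mm / 600 = 0.1333, 60 mm / 600 = 0.1, -0.235 rad / 1.5708 = -0.1496.

Emit:
{"name": "apply_moves", "arguments": {"steps": [[[0.015,0.0333,0,0,0,-0.0637,0.55],[0.03,0.0667,0,0,0,-0.1273,0.55],[0.0467,0.1,0,0,0,-0.1496,0.55],[0.0633,0.1333,0,0,0,-0.1496,0.55],[0.0633,0.1333,0,0,0,-0.1496,0.55]]]}}

```text
time: 22.32
ee_pos: [0.538, -0.2114, 0.232]
eef_rot: [0.924, 0.383, 0.0, 0.0]
contact_force: [-0.3, -0.7, 0.2]
grip_width: 0.0411
grasp_force: 0.0
```

Run:
```python
from h import *
o=robot.get_obs();print(o['ee_pos'],o['eef_rot'])
a=img('scene','sc6.png')
s=cv2.imread('pics/sc6.png')[130:310,320:500]
cv2.imwrite('pics/z8.png',cv2.resize(s,None,fx=3,fy=3,interpolation=2))
```

```text
[ 0.53803596 -0.21141732  0.23195202] [9.23690724e-01 3.83138646e-01 4.50136549e-04 1.47087025e-04]
```

View pics/z8.png

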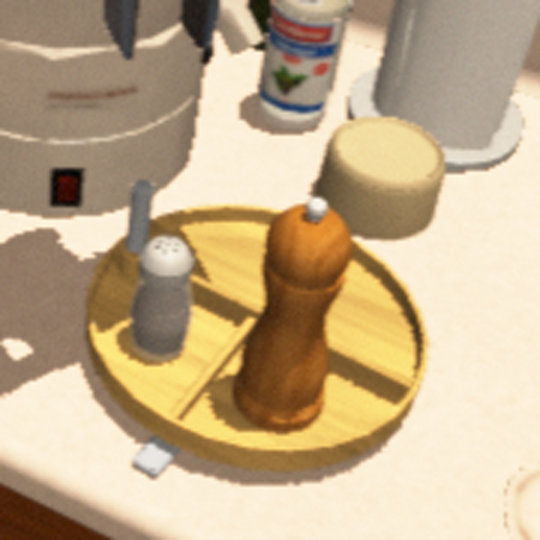

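Emit:
{"name": "apply_moves", "arguments": {"steps": [[[0,0,-0.05,0,0,0,0.55],[0,0,-0.1,0,0,0,0.55],[0,0,-0.15,0,0,0,0.55],[0,0,-0.2,0,0,0,0.55],[0,0,-0.245,0,0,0,0.55]]]}}

```text
time: 22.78
ee_pos: [0.5364, -0.2145, 0.0829]
eef_rot: [0.924, 0.382, 0.0, 0.0]
contact_force: [-0.1, -0.3, -0.3]
grip_width: 0.041
grasp_force: 0.0
```

Emit:
{"name": "apply_moves", "arguments": {"steps": [[[0,0,0,0,0,0,0.7],[0,0,0,0,0,0,0.75],[0,0,0,0,0,0,0.78],[0,0,0,0,0,0,0.8],[0,0,0,0,0,0,1]]]}}

```text
time: 23.2
ee_pos: [0.5377, -0.2143, 0.0858]
eef_rot: [0.924, 0.382, 0.001, 0.001]
contact_force: [0.2, 0.0, 6.2]
grip_width: 0.0152
grasp_force: 15.0
```

To row units: -5 mm / 600 = -0.0083, -2 mm / 600 = -0.0033.

Emit:
{"name": "apply_moves", "arguments": {"steps": [[[0,0,0,0,0,0,1],[0,0,0,0,0,0,1],[0,0,0,0,0,0,1],[-0.0033,0,0,0,0,0,1],[-0.0083,0,0,0,0,0,1]]]}}

```text
time: 23.62
ee_pos: [0.5332, -0.2141, 0.0858]
eef_rot: [0.924, 0.382, 0.001, 0.001]
contact_force: [2.1, 6.0, 10.0]
grip_width: 0.0156
grasp_force: 15.0
```

Run:
```python
import numpy as np
a=np.linspace(1.523,4.60,51)
P=np.c_[np.cos(a),np.sin(a)]*95.2
Q=P.round()
for i in range(0,50,5): print((Q[i+1:i+6]-Q[i]).astype(int).tolist(),(P[i+5]/1000+[.5275,-.308]).round(3))
```

```text
[[-6, 0], [-12, 0], [-18, -1], [-24, -2], [-29, -3]] [ 0.503 -0.216]
[[-6, -2], [-12, -4], [-17, -6], [-22, -9], [-27, -12]] [ 0.476 -0.228]
[[-5, -3], [-10, -7], [-14, -10], [-18, -15], [-22, -19]] [ 0.454 -0.247]
[[-4, -5], [-7, -9], [-10, -14], [-13, -20], [-15, -25]] [ 0.439 -0.272]
[[-2, -5], [-4, -11], [-5, -17], [-6, -23], [-7, -28]] [ 0.433 -0.3  ]
[[0, -6], [0, -12], [0, -18], [1, -24], [2, -29]] [ 0.435 -0.329]
[[2, -6], [4, -12], [6, -17], [8, -22], [11, -28]] [ 0.446 -0.357]
[[3, -5], [7, -9], [10, -14], [14, -18], [19, -22]] [ 0.464 -0.379]
[[4, -4], [9, -7], [14, -10], [19, -13], [24, -16]] [ 0.489 -0.395]
[[6, -2], [11, -4], [17, -6], [23, -7], [28, -8]] [ 0.517 -0.403]
```

To row units: -29 mm / 600 = -0.0483, -23 mm / 600 = -0.0383.

Emit:
{"name": "apply_moves", "arguments": {"steps": [[[-0.0083,0,0,0,0,0,1],[-0.0183,0,0,0,0,0,1],[-0.0283,-0.0017,0,0,0,0,1],[-0.0383,-0.0033,0,0,0,0,1],[-0.0483,-0.005,0,0,0,0,1]]]}}

```text
time: 24.03
ee_pos: [0.5036, -0.2167, 0.0857]
eef_rot: [0.924, 0.382, 0.001, 0.0]
contact_force: [0.3, 5.4, 12.3]
grip_width: 0.0154
grasp_force: 15.0
```

To row units: -27 mm / 600 = -0.045, -22 mm / 600 = -0.0367.

Emit:
{"name": "apply_moves", "arguments": {"steps": [[[-0.01,-0.0033,0,0,0,0,1],[-0.02,-0.0067,0,0,0,0,1],[-0.0283,-0.01,0,0,0,0,1],[-0.0367,-0.015,0,0,0,0,1],[-0.045,-0.02,0,0,0,0,1]]]}}

```text
time: 24.45
ee_pos: [0.4759, -0.2285, 0.0856]
eef_rot: [0.924, 0.382, 0.0, -0.0]
contact_force: [-5.6, 11.1, 19.5]
grip_width: 0.0157
grasp_force: 15.0
```

To row units: -22 mm / 600 = -0.0367, -19 mm / 600 = -0.0317.

Emit:
{"name": "apply_moves", "arguments": {"steps": [[[-0.0083,-0.005,0,0,0,0,1],[-0.0167,-0.0117,0,0,0,0,1],[-0.0233,-0.0167,0,0,0,0,1],[-0.03,-0.025,0,0,0,0,1],[-0.0367,-0.0317,0,0,0,0,1]]]}}

```text
time: 24.87
ee_pos: [0.4536, -0.2477, 0.0855]
eef_rot: [0.924, 0.382, 0.0, -0.0]
contact_force: [-6.2, 7.0, 18.7]
grip_width: 0.016
grasp_force: 15.0
```

To row units: -25 mm / 600 = -0.0417, -20 mm / 600 = -0.0333.

Emit:
{"name": "apply_moves", "arguments": {"steps": [[[-0.0067,-0.0083,0,0,0,0,1],[-0.0117,-0.015,0,0,0,0,1],[-0.0167,-0.0233,0,0,0,0,1],[-0.0217,-0.0333,0,0,0,0,1],[-0.025,-0.0417,0,0,0,0,1]]]}}

```text
time: 25.28
ee_pos: [0.4383, -0.2729, 0.0854]
eef_rot: [0.924, 0.383, -0.0, -0.0]
contact_force: [-10.8, 6.3, 22.8]
grip_width: 0.0156
grasp_force: 15.0
```

To row units: -28 mm / 600 = -0.0467, -23 mm / 600 = -0.0383.

Emit:
{"name": "apply_moves", "arguments": {"steps": [[[-0.0033,-0.0083,0,0,0,0,1],[-0.0067,-0.0183,0,0,0,0,1],[-0.01,-0.0283,0,0,0,0,1],[-0.0117,-0.0383,0,0,0,0,1],[-0.0133,-0.0467,0,0,0,0,1]]]}}

```text
time: 25.7
ee_pos: [0.431, -0.3016, 0.0855]
eef_rot: [0.924, 0.382, 0.0, 0.001]
contact_force: [-3.2, 2.3, 12.6]
grip_width: 0.0155
grasp_force: 15.0
```

To row units: -29 mm / 600 = -0.0483, -24 mm / 600 = -0.04.

Emit:
{"name": "apply_moves", "arguments": {"steps": [[[0,-0.01,0,0,0,0,1],[0,-0.02,0,0,0,0,1],[0,-0.03,0,0,0,0,1],[0.0017,-0.04,0,0,0,0,1],[0.0033,-0.0483,0,0,0,0,1]]]}}

```text
time: 26.12
ee_pos: [0.4331, -0.3308, 0.0856]
eef_rot: [0.924, 0.382, 0.0, 0.001]
contact_force: [-5.2, -0.3, 12.8]
grip_width: 0.0157
grasp_force: 15.0
```

To row units: -28 mm / 600 = -0.0467, -23 mm / 600 = -0.0383.

Emit:
{"name": "apply_moves", "arguments": {"steps": [[[0.0033,-0.01,0,0,0,0,1],[0.0067,-0.02,0,0,0,0,1],[0.01,-0.0283,0,0,0,0,1],[0.0133,-0.0383,0,0,0,0,1],[0.0183,-0.0467,0,0,0,0,1]]]}}

```text
time: 26.53
ee_pos: [0.4443, -0.3589, 0.0856]
eef_rot: [0.924, 0.382, 0.0, 0.001]
contact_force: [-4.3, -1.3, 10.8]
grip_width: 0.0154
grasp_force: 15.0
```

To row units: -22 mm / 600 = -0.0367, 19 mm / 600 = 0.0317.

Emit:
{"name": "apply_moves", "arguments": {"steps": [[[0.005,-0.0083,0,0,0,0,1],[0.0117,-0.015,0,0,0,0,1],[0.0167,-0.0233,0,0,0,0,1],[0.0233,-0.03,0,0,0,0,1],[0.0317,-0.0367,0,0,0,0,1]]]}}

```text
time: 26.95
ee_pos: [0.4631, -0.3812, 0.0857]
eef_rot: [0.924, 0.383, -0.0, 0.001]
contact_force: [-8.9, -7.3, 7.5]
grip_width: 0.0153
grasp_force: 15.0
```

To row units: 24 mm / 600 = 0.04, 19 mm / 600 = 0.0317.

Emit:
{"name": "apply_moves", "arguments": {"steps": [[[0.0067,-0.0067,0,0,0,0,1],[0.015,-0.0133,0,0,0,0,1],[0.0233,-0.0183,0,0,0,0,1],[0.0317,-0.0233,0,0,0,0,1],[0.04,-0.0267,0,0,0,0,1]]]}}

```text
time: 27.37
ee_pos: [0.4876, -0.3971, 0.0857]
eef_rot: [0.924, 0.383, 0.0, 0.001]
contact_force: [-3.8, -5.9, 5.2]
grip_width: 0.0159
grasp_force: 15.0
```

To row units: 28 mm / 600 = 0.0467, 24 mm / 600 = 0.04.

Emit:
{"name": "apply_moves", "arguments": {"steps": [[[0.01,-0.0033,0,0,0,0,1],[0.02,-0.0067,0,0,0,0,1],[0.03,-0.01,0,0,0,0,1],[0.04,-0.0117,0,0,0,0,1],[0.0467,-0.0117,0,0,0,0,1]]]}}

```text
time: 27.78
ee_pos: [0.516, -0.4047, 0.0857]
eef_rot: [0.924, 0.383, 0.0, 0.002]
contact_force: [-2.9, -12.4, 2.0]
grip_width: 0.0157
grasp_force: 15.0
```

To row units: 1 mm / 600 = 0.0017.

Emit:
{"name": "apply_moves", "arguments": {"steps": [[[0.0017,0,0,0,0,0,1],[0.0017,0,0,0,0,0,1],[0.0017,0,0,0,0,0,1],[0.0017,0,0,0,0,0,0.78],[0.0017,0,0,0,0,0,0.65]]]}}

```text
time: 28.2
ee_pos: [0.5161, -0.4031, 0.0848]
eef_rot: [0.924, 0.382, 0.0, 0.0]
contact_force: [0.2, 0.4, 0.3]
grip_width: 0.0243
grasp_force: 0.0
```

Emit:
{"name": "apply_moves", "arguments": {"steps": [[[0,0,0,0,0,0,0.55],[0,0,0,0,0,0,0.55],[0,0,0.0167,0,0,0,0.55],[0,0,0.0667,0,0,0,0.55],[0,0,0.125,0,0,0,0.55]]]}}

```text
time: 28.62
ee_pos: [0.5147, -0.4018, 0.1585]
eef_rot: [0.924, 0.382, -0.001, -0.002]
contact_force: [-0.1, -0.2, 1.2]
grip_width: 0.0407
grasp_force: 0.0
```

To row units: 100 mm / 600 = 0.1667, 80 mm / 600 = 0.1333, -0.16 rad / 1.5708 = -0.1019.

Emit:
{"name": "apply_moves", "arguments": {"steps": [[[-0.0083,0.0333,0.005,0,0,-0.0509,0.3],[-0.0167,0.0667,0.01,0,0,-0.1019,0],[-0.025,0.1,0.015,0,0,-0.1528,0],[-0.0333,0.1333,0.015,0,0,-0.2037,0],[-0.0417,0.1667,0.015,0,0,-0.2546,0]]]}}

```text
time: 29.03
ee_pos: [0.4906, -0.3019, 0.1689]
eef_rot: [0.982, 0.189, 0.0, 0.0]
contact_force: [0.0, -1.1, 0.3]
grip_width: 0.0716
grasp_force: 0.0
```

To row units: 100 mm / 600 = 0.1667, 80 mm / 600 = 0.1333, -0.4 rad / 1.5708 = -0.2546.

Emit:
{"name": "apply_moves", "arguments": {"steps": [[[-0.0083,0.0333,0,0,0,-0.0509,0],[-0.0167,0.0667,0,0,0,-0.1019,0],[-0.025,0.1,0,0,0,-0.1528,0],[-0.0333,0.1333,0,0,0,-0.2037,0],[-0.0417,0.1667,0,0,0,-0.2546,0]]]}}

```text
time: 29.45
ee_pos: [0.4655, -0.2019, 0.1686]
eef_rot: [1.0, -0.01, 0.0, 0.0]
contact_force: [0.1, 0.6, 0.2]
grip_width: 0.0914
grasp_force: 0.0
```

To row units: 102 mm / 600 = 0.17, 80 mm / 600 = 0.1333, -0.37 rad / 1.5708 = -0.2355.

Emit:
{"name": "apply_moves", "arguments": {"steps": [[[-0.0083,0.0333,-0.0167,0,0,-0.0509,0],[-0.0167,0.0667,-0.0333,0,0,-0.1019,0],[-0.025,0.1,-0.05,0,0,-0.1528,0],[-0.0333,0.1333,-0.0667,0,0,-0.2037,0],[-0.035,0.17,-0.0667,0,0,-0.2355,0]]]}}

```text
time: 29.87
ee_pos: [0.4432, -0.0997, 0.127]
eef_rot: [0.981, -0.194, -0.001, -0.0]
contact_force: [0.5, -0.8, -0.3]
grip_width: 0.0911
grasp_force: 0.0
```

Emit:
{"name": "apply_moves", "arguments": {"steps": [[[0,0,0,0,0,0,0],[0,0,0,0,0,0,0],[0,0,0,0,0,0,0],[0,0,0,0,0,0,0],[0,0,0,0,0,0,0]]]}}

```text
time: 30.28
ee_pos: [0.4451, -0.1015, 0.1282]
eef_rot: [0.981, -0.192, 0.0, 0.0]
contact_force: [0.2, -0.1, 0.0]
grip_width: 0.0914
grasp_force: 0.0
```

Run:
```python
from h import *
o=robot.get_obs();print(o['ee_pos'],o['eef_rot'])
a=img('scene','sc7.png');t=img('top','top7.png')
s=cv2.imread('pics/sc7.png')[100:310,195:480]
t=cv2.imread('pics/top7.png')[130:250,190:460]
cv2.imwrite('pics/z9.png',np.vstack([cv2.resize(t,(540,240),interpolation=2),cv2.resize(s,(480,354),interpolation=2)[:,:].repeat(1,0) if 0 else cv2.resize(s,(540,350),interpolation=2)]))
```

```text
[ 0.44505602 -0.10149142  0.12824142] [ 9.81482381e-01 -1.91552211e-01  2.90011314e-04  3.25110317e-05]
```

View pics/z9.png

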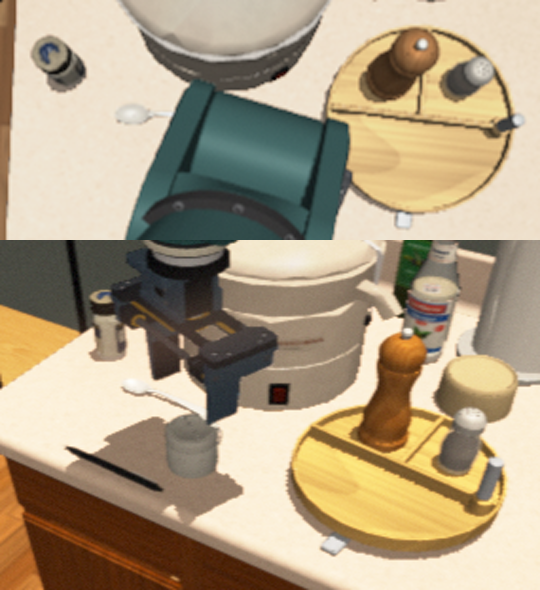

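To row units: -90 mm / 600 = -0.15, -75 mm / 600 = -0.125.

Emit:
{"name": "apply_moves", "arguments": {"steps": [[[0,0.0017,-0.0417,0,0,0,0],[0,0.0017,-0.0833,0,0,0,0],[0,0.0017,-0.125,0,0,0,0],[0,0.0017,-0.15,0,0,0,0],[0,0.0017,-0.15,0,0,0,0.2]]], "force": 15}}

```text
time: 30.8
ee_pos: [0.443, -0.0997, 0.0355]
eef_rot: [0.981, -0.192, -0.002, -0.0]
contact_force: [-0.7, 0.9, 0.4]
grip_width: 0.0869
grasp_force: 0.0
```

Emit:
{"name": "apply_moves", "arguments": {"steps": [[[0,0,0,0,0,0,1],[0,0,0,0,0,0,1],[0,0,0,0,0,0,1],[0,0,0,0,0,0,1],[0,0,0,0,0,0,1]]]}}

```text
time: 31.22
ee_pos: [0.4454, -0.1, 0.0388]
eef_rot: [0.982, -0.191, 0.001, 0.0]
contact_force: [-1.6, 1.1, 9.1]
grip_width: 0.0579
grasp_force: 15.0
```

To row units: 10 mm / 600 = 0.0167, 3 mm / 600 = 0.005.

Emit:
{"name": "apply_moves", "arguments": {"steps": [[[0,0,0,0,0,0,1],[0,0,0,0,0,0,1],[0,0,0,0,0,0,1],[0,0,0.005,0,0,0,1],[0,0,0.0167,0,0,0,1]]]}}

```text
time: 31.63
ee_pos: [0.4444, -0.0997, 0.048]
eef_rot: [0.982, -0.191, -0.0, -0.0]
contact_force: [0.3, -0.5, -0.7]
grip_width: 0.0575
grasp_force: 15.0
```

Run:
```python
from h import *
t=img('top');x,e=tray(t);print(x,e,robot.get_obs()['ee_pos'])
P=plane(t,[(190+517/2,130+122/2)],.102)[0]; p=P[:2]-x[:2];C=x[:2]
th=np.arctan2(p[1],p[0])-np.pi/2+.116+2*np.pi;print(P,'theta',th)
f=th-.116;R=lambda v:C+np.array([[np.cos(f),-np.sin(f)],[np.sin(f),np.cos(f)]])@v
print('can',R([.052,.042]),'jar',R([.052,-.042]),'mill',R([-.05,-.042]))
```

```text
[ 0.52612923 -0.30696303  0.11227639] 0.006801076033196532 [ 0.44514704 -0.09991559  0.04937647]
[ 0.51392213 -0.40290519  0.102     ] theta 3.131038607152772
can [ 0.469244   -0.34206389] jar [ 0.47984618 -0.25873566] mill [ 0.58103046 -0.27160974]
```

To row units: 55 mm / 600 = 0.0917, 50 mm / 600 = 0.0833, 0.06 rad / 1.5708 = 0.0382.

Emit:
{"name": "apply_moves", "arguments": {"steps": [[[0,0,0.02,0,0,0,1],[0,0,0.0433,0,0,0,1],[0,0,0.0667,0,0,0,1],[0,-0.0083,0.0833,0,0,0.0191,1],[0,-0.025,0.0917,0,0,0.0382,1]]]}}

```text
time: 32.1
ee_pos: [0.4452, -0.1146, 0.1046]
eef_rot: [0.987, -0.161, 0.001, 0.0]
contact_force: [0.0, -0.4, -1.2]
grip_width: 0.0578
grasp_force: 15.0
```

To row units: -114 mm / 600 = -0.19, -90 mm / 600 = -0.15, 0.22 rad / 1.5708 = 0.1401.

Emit:
{"name": "apply_moves", "arguments": {"steps": [[[0.0017,-0.0333,0,0,0,0.0318,1],[0.005,-0.07,0,0,0,0.0637,1],[0.01,-0.11,0,0,0,0.0955,1],[0.015,-0.15,0,0,0,0.1273,1],[0.02,-0.19,0,0,0,0.1401,1]]]}}

```text
time: 32.52
ee_pos: [0.4568, -0.23, 0.1034]
eef_rot: [0.999, -0.051, 0.0, 0.0]
contact_force: [0.1, 0.2, -1.0]
grip_width: 0.0575
grasp_force: 15.0
```

Emit:
{"name": "apply_moves", "arguments": {"steps": [[[0.005,-0.04,0,0,0,0,1],[0.01,-0.08,0,0,0,0,1],[0.015,-0.12,0,0,0,0,1],[0.0183,-0.1567,0,0,0,0,1],[0.0217,-0.19,0,0,0,0,1]]]}}

```text
time: 32.93
ee_pos: [0.4698, -0.3443, 0.1034]
eef_rot: [0.999, -0.053, 0.0, 0.0]
contact_force: [0.2, 0.3, -2.0]
grip_width: 0.0577
grasp_force: 15.0
```

To row units: -38 mm / 600 = -0.0633, -36 mm / 600 = -0.06.

Emit:
{"name": "apply_moves", "arguments": {"steps": [[[0,0,-0.0133,0,0,0,1],[0,0,-0.03,0,0,0,1],[0,0,-0.0467,0,0,0,1],[0,0,-0.06,0,0,0,1],[0,0,-0.0633,0,0,0,1]]]}}

```text
time: 33.35
ee_pos: [0.4689, -0.3414, 0.063]
eef_rot: [0.999, -0.052, -0.001, -0.001]
contact_force: [-0.5, -0.6, -0.5]
grip_width: 0.0581
grasp_force: 15.0
```

To row units: -5 mm / 600 = -0.0083, -4 mm / 600 = -0.0067.

Emit:
{"name": "apply_moves", "arguments": {"steps": [[[0,0,-0.0017,0,0,0,1],[0,0,-0.0033,0,0,0,1],[0,0,-0.0067,0,0,0,1],[0,0,-0.0083,0,0,0,1],[0,0,-0.0083,0,0,0,1]]]}}

```text
time: 33.77
ee_pos: [0.4703, -0.3431, 0.0607]
eef_rot: [0.999, -0.052, 0.0, 0.0]
contact_force: [-0.9, 0.6, 6.0]
grip_width: 0.0579
grasp_force: 15.0
```

To row units: -1 mm / 600 = -0.0017.

Emit:
{"name": "apply_moves", "arguments": {"steps": [[[0,0,0,0,0,0,1],[0,0,-0.0017,0,0,0,1],[0,0,-0.0017,0,0,0,1],[0,0,-0.0017,0,0,0,1],[0,0,-0.0017,0,0,0,1]]]}}

```text
time: 34.18
ee_pos: [0.4706, -0.3435, 0.0603]
eef_rot: [0.999, -0.052, 0.001, 0.001]
contact_force: [-1.5, 1.7, 13.5]
grip_width: 0.0575
grasp_force: 15.0
```

Emit:
{"name": "apply_moves", "arguments": {"steps": [[[0,0,0,0,0,0,0.3],[0,0,0,0,0,0,0.25],[0,0,0,0,0,0,0.2],[0,0,0,0,0,0,0.19],[0,0,0,0,0,0,0.19]]]}}

```text
time: 34.6
ee_pos: [0.4697, -0.3428, 0.0589]
eef_rot: [0.999, -0.053, -0.0, -0.0]
contact_force: [0.6, -0.5, 0.4]
grip_width: 0.0735
grasp_force: 0.0
```

To row units: 120 mm / 600 = 0.2, 90 mm / 600 = 0.15.

Emit:
{"name": "apply_moves", "arguments": {"steps": [[[0,0,0.0167,0,0,0,0.19],[0,0,0.05,0,0,0,0.19],[0,0,0.1,0,0,0,0.19],[0,0,0.15,0,0,0,0.1],[0,0,0.2,0,0,0,0]]]}}

```text
time: 35.02
ee_pos: [0.4695, -0.3426, 0.1808]
eef_rot: [0.999, -0.053, -0.0, -0.0]
contact_force: [0.1, -0.8, -0.9]
grip_width: 0.0843
grasp_force: 0.0
```

To row units: 125 mm / 600 = 0.2083, 97 mm / 600 = 0.1617, 0.5 rad / 1.5708 = 0.3183.

Emit:
{"name": "apply_moves", "arguments": {"steps": [[[-0.0117,0.0333,0,0,0,0.0637,0],[-0.0233,0.075,0,0,0,0.1273,0],[-0.035,0.1167,0,0,0,0.191,0],[-0.0467,0.1617,0,0,0,0.2546,0],[-0.055,0.2083,0,0,0,0.3183,0]]]}}

```text
time: 35.43
ee_pos: [0.436, -0.2169, 0.1796]
eef_rot: [0.98, 0.198, 0.0, 0.0]
contact_force: [0.5, 0.4, 0.1]
grip_width: 0.0913
grasp_force: 0.0
```

To row units: 170 mm / 600 = 0.2833, 136 mm / 600 = 0.2267, 0.55 rad / 1.5708 = 0.3501.

Emit:
{"name": "apply_moves", "arguments": {"steps": [[[0,0.0567,0,0,0,0.07,0],[0,0.1133,0,0,0,0.1401,0],[0,0.17,0,0,0,0.2101,0],[0,0.2267,0,0,0,0.2801,0],[0,0.2833,0,0,0,0.3501,0]]]}}

```text
time: 35.85
ee_pos: [0.4365, -0.0463, 0.1797]
eef_rot: [0.889, 0.457, 0.0, 0.0]
contact_force: [1.1, 0.1, 0.3]
grip_width: 0.0916
grasp_force: 0.0
```

To row units: 169 mm / 600 = 0.2817, 136 mm / 600 = 0.2267, 0.55 rad / 1.5708 = 0.3501.

Emit:
{"name": "apply_moves", "arguments": {"steps": [[[0,0.0567,0,0,0,0.07,0],[0,0.1133,0,0,0,0.1401,0],[0,0.17,0,0,0,0.2101,0],[0,0.2267,0,0,0,0.2801,0],[0,0.2817,0,0,0,0.3501,0]]]}}

```text
time: 36.27
ee_pos: [0.4365, 0.123, 0.1797]
eef_rot: [0.732, 0.682, 0.0, 0.0]
contact_force: [0.6, -0.3, 0.8]
grip_width: 0.0914
grasp_force: 0.0
```

To row units: 146 mm / 600 = 0.2433, 120 mm / 600 = 0.2, 0.55 rad / 1.5708 = 0.3501.

Emit:
{"name": "apply_moves", "arguments": {"steps": [[[0.05,0,0,0,0,0.07,0],[0.1,0,0,0,0,0.1401,0],[0.15,0,0,0,0,0.2101,0],[0.2,0,0,0,0,0.2801,0],[0.2433,0,0,0,0,0.3501,0]]]}}

```text
time: 36.68
ee_pos: [0.5846, 0.1213, 0.1796]
eef_rot: [0.519, 0.855, 0.0, 0.0]
contact_force: [-0.8, 0.3, -0.6]
grip_width: 0.0914
grasp_force: 0.0
```

Run:
```python
from h import *
o=robot.get_obs();print(o['ee_pos'],o['eef_rot'],o['joint_positions'].round(2))
a=img('scene','sc8.png');t=img('top','top8.png')
s=cv2.imread('pics/sc8.png')[80:310,195:480]
t=cv2.imread('pics/top8.png')[100:250,190:460]
cv2.imwrite('pics/z10.png',np.vstack([cv2.resize(t,(486,270),interpolation=2),cv2.resize(s,(486,329),interpolation=2)]))
```

```text
[0.58455841 0.12130608 0.1796358 ] [5.18885915e-01 8.54843423e-01 2.27680805e-04 2.77978442e-04] [ 0.17  0.28  1.97 -0.    0.89 -0.31]
```

View pics/z10.png

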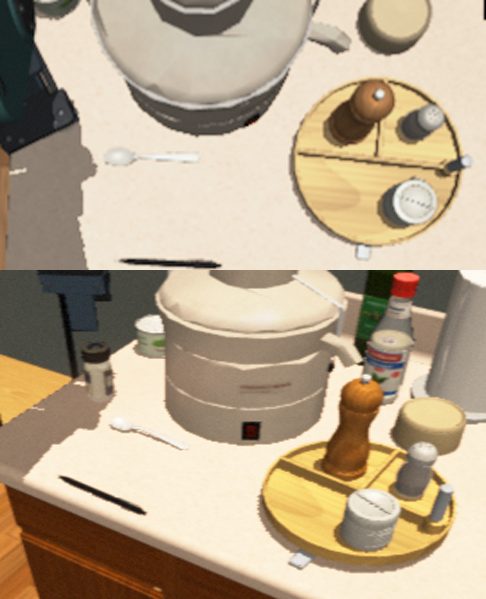

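Canister stands well in the open half. Now descend on the jar.

Emit:
{"name": "apply_moves", "arguments": {"steps": [[[0,0,-0.0417,0,0,0,0],[0,0,-0.0833,0,0,0,0],[0,0,-0.125,0,0,0,0],[0,0,-0.17,0,0,0,0],[0,0,-0.17,0,0,0,0.2]]], "force": 15}}

```text
time: 37.2
ee_pos: [0.5795, 0.1207, 0.0732]
eef_rot: [0.522, 0.853, -0.002, -0.002]
contact_force: [-1.9, -0.1, -0.3]
grip_width: 0.0869
grasp_force: 0.0
```

Emit:
{"name": "apply_moves", "arguments": {"steps": [[[0,0,0,0,0,0,0.5],[0,0,0,0,0,0,0.5],[0,0,0,0,0,0,1],[0,0,0,0,0,0,1],[0,0,0,0,0,0,1]]]}}

```text
time: 37.62
ee_pos: [0.5834, 0.1213, 0.0782]
eef_rot: [0.521, 0.853, 0.001, 0.001]
contact_force: [-0.6, 0.1, 0.4]
grip_width: 0.054
grasp_force: 0.0
```

To row units: 10 mm / 600 = 0.0167, 3 mm / 600 = 0.005.

Emit:
{"name": "apply_moves", "arguments": {"steps": [[[0,0,0,0,0,0,1],[0,0,0,0,0,0,1],[0,0,0,0,0,0,1],[0,0,0.005,0,0,0,1],[0,0,0.0167,0,0,0,1]]]}}

```text
time: 38.03
ee_pos: [0.5821, 0.1211, 0.0865]
eef_rot: [0.521, 0.853, -0.001, -0.001]
contact_force: [0.1, -0.6, -1.0]
grip_width: 0.0407
grasp_force: 15.0
```

To row units: 80 mm / 600 = 0.1333, -72 mm / 600 = -0.12.

Emit:
{"name": "apply_moves", "arguments": {"steps": [[[0,0,0.02,0,0,0,1],[-0.0083,0,0.05,0,0,0,1],[-0.0333,0,0.0833,0,0,0,1],[-0.075,0,0.1133,0,0,0,1],[-0.12,0,0.1333,0,0,0,1]]]}}

```text
time: 38.45
ee_pos: [0.511, 0.1212, 0.1694]
eef_rot: [0.521, 0.853, 0.001, 0.001]
contact_force: [-0.5, 0.0, -1.2]
grip_width: 0.0403
grasp_force: 15.0
```

To row units: -75 mm / 600 = -0.125, -71 mm / 600 = -0.1183, 0.5 rad / 1.5708 = 0.3183.

Emit:
{"name": "apply_moves", "arguments": {"steps": [[[-0.04,0,0,0,0,0.0637,1],[-0.0767,-0.01,0,0,0,0.1273,1],[-0.1033,-0.0333,0,0,0,0.191,1],[-0.1183,-0.07,0,0,0,0.2546,1],[-0.125,-0.1133,0,0,0,0.3183,1]]]}}

```text
time: 38.87
ee_pos: [0.4344, 0.0531, 0.1678]
eef_rot: [0.291, 0.957, 0.0, 0.0]
contact_force: [0.9, -0.3, -0.5]
grip_width: 0.0407
grasp_force: 15.0
```

To row units: -140 mm / 600 = -0.2333, -112 mm / 600 = -0.1867, 0.48 rad / 1.5708 = 0.3056.

Emit:
{"name": "apply_moves", "arguments": {"steps": [[[0,-0.0467,0,0,0,0.0637,1],[0,-0.0933,0,0,0,0.1273,1],[0,-0.14,0,0,0,0.191,1],[0,-0.1867,0,0,0,0.2546,1],[0,-0.2333,0,0,0,0.3056,1]]]}}

```text
time: 39.28
ee_pos: [0.4357, -0.0882, 0.168]
eef_rot: [0.056, 0.998, -0.0, 0.001]
contact_force: [0.3, 0.7, -1.2]
grip_width: 0.0407
grasp_force: 15.0
```

To row units: -135 mm / 600 = -0.225, -112 mm / 600 = -0.1867.

Emit:
{"name": "apply_moves", "arguments": {"steps": [[[0.0067,-0.0467,0,0,0,0,1],[0.02,-0.0933,0,0,0,0,1],[0.0367,-0.14,0,0,0,0,1],[0.0533,-0.1867,0,0,0,0,1],[0.0667,-0.225,0,0,0,0,1]]]}}

```text
time: 39.7
ee_pos: [0.4764, -0.2239, 0.1681]
eef_rot: [0.059, 0.998, -0.0, 0.001]
contact_force: [0.3, 1.4, -0.6]
grip_width: 0.0405
grasp_force: 15.0
```

To row units: -38 mm / 600 = -0.0633, -36 mm / 600 = -0.06.

Emit:
{"name": "apply_moves", "arguments": {"steps": [[[0.005,-0.025,0,0,0,0,1],[0.0067,-0.0467,0,0,0,0,1],[0.0083,-0.06,0,0,0,0,1],[0.0083,-0.0633,0,0,0,0,1],[0.0083,-0.0633,0,0,0,0,1]]]}}

```text
time: 40.12
ee_pos: [0.4804, -0.2595, 0.167]
eef_rot: [0.058, 0.998, 0.0, -0.0]
contact_force: [-0.2, 0.6, -1.3]
grip_width: 0.0403
grasp_force: 15.0
```

To row units: -63 mm / 600 = -0.105, -58 mm / 600 = -0.0967.

Emit:
{"name": "apply_moves", "arguments": {"steps": [[[0,0,-0.02,0,0,0,1],[0,0,-0.0467,0,0,0,1],[0,0,-0.0733,0,0,0,1],[0,0,-0.0967,0,0,0,1],[0,0,-0.105,0,0,0,1]]]}}

```text
time: 40.53
ee_pos: [0.4795, -0.2583, 0.1014]
eef_rot: [0.058, 0.998, 0.001, -0.001]
contact_force: [-0.6, 0.6, -0.6]
grip_width: 0.0405
grasp_force: 15.0
```

Emit:
{"name": "apply_moves", "arguments": {"steps": [[[0,0,-0.0017,0,0,0,1],[0,0,-0.0033,0,0,0,1],[0,0,-0.005,0,0,0,1],[0,0,-0.0067,0,0,0,1],[0,0,-0.0067,0,0,0,1]]]}}

```text
time: 40.95
ee_pos: [0.481, -0.2599, 0.1003]
eef_rot: [0.058, 0.998, -0.0, 0.0]
contact_force: [-0.4, 0.1, -0.6]
grip_width: 0.0403
grasp_force: 15.0
```

To row units: -2 mm / 600 = -0.0033, -1 mm / 600 = -0.0017.

Emit:
{"name": "apply_moves", "arguments": {"steps": [[[0,0,-0.0017,0,0,0,1],[0,0,-0.0017,0,0,0,1],[0,0,-0.0033,0,0,0,1],[0,0,-0.0033,0,0,0,1],[0,0,-0.0033,0,0,0,1]]]}}

```text
time: 41.37
ee_pos: [0.4813, -0.2599, 0.0988]
eef_rot: [0.058, 0.998, -0.0, 0.0]
contact_force: [-1.9, 4.4, 11.1]
grip_width: 0.0404
grasp_force: 15.0
```

Emit:
{"name": "apply_moves", "arguments": {"steps": [[[0,0,0,0,0,0,0.52],[0,0,0,0,0,0,0.46],[0,0,0,0,0,0,0.4],[0,0,0,0,0,0,0.36],[0,0,0,0,0,0,0.36]]]}}

```text
time: 41.78
ee_pos: [0.4807, -0.2598, 0.0979]
eef_rot: [0.058, 0.998, 0.0, -0.0]
contact_force: [0.3, -0.3, 0.6]
grip_width: 0.0581
grasp_force: 0.0
```

To row units: 125 mm / 600 = 0.2083, 90 mm / 600 = 0.15.

Emit:
{"name": "apply_moves", "arguments": {"steps": [[[0,0,0.0083,0,0,0,0.36],[0,0,0.0417,0,0,0,0.36],[0,0,0.0917,0,0,0,0.36],[0,0,0.15,0,0,0,0.36],[0,0,0.2083,0,0,0,0.36]]]}}

```text
time: 42.2
ee_pos: [0.4803, -0.2595, 0.2244]
eef_rot: [0.058, 0.998, 0.0, -0.0]
contact_force: [0.6, -1.1, -0.0]
grip_width: 0.0586
grasp_force: 0.0
```

To row units: 160 mm / 600 = 0.2667, 125 mm / 600 = 0.2083.

Emit:
{"name": "apply_moves", "arguments": {"steps": [[[-0.0167,0.05,0,0,0,0,0.36],[-0.0333,0.1,0,0,0,0,0.36],[-0.05,0.15,0,0,0,0,0.36],[-0.0667,0.2083,0,0,0,0,0.36],[-0.0717,0.2667,0,0,0,0,0.36]]]}}

```text
time: 42.62
ee_pos: [0.4362, -0.0986, 0.2231]
eef_rot: [0.059, 0.998, -0.0, -0.0]
contact_force: [0.2, -0.1, -0.3]
grip_width: 0.0586
grasp_force: 0.0
```

To row units: 102 mm / 600 = 0.17, 68 mm / 600 = 0.1133.

Emit:
{"name": "apply_moves", "arguments": {"steps": [[[0,0.0567,0,0,0,0,0.36],[0,0.1133,0,0,0,0,0.36],[0,0.17,0,0,0,0,0.36],[0,0.17,0,0,0,0,0.36],[0,0.17,0,0,0,0,0.36]]]}}

```text
time: 43.03
ee_pos: [0.4377, 0.0034, 0.2233]
eef_rot: [0.057, 0.998, -0.0, 0.0]
contact_force: [0.3, -1.0, 0.0]
grip_width: 0.0584
grasp_force: 0.0
```

Run:
```python
from h import *
o=robot.get_obs();print(o['ee_pos'],o['contact_force'])
a=img('scene','sc9.png');t=img('top','top9.png')
s=cv2.imread('pics/sc9.png')[80:310,195:480]
t=cv2.imread('pics/top9.png')[100:250,190:460]
cv2.imwrite('pics/z11.png',np.vstack([cv2.resize(t,(486,270),interpolation=2),cv2.resize(s,(486,329),interpolation=2)]))
```

```text
[0.43769776 0.00339854 0.22328681] [ 0.29861083 -1.03826996  0.0341252 ]
```

View pics/z11.png

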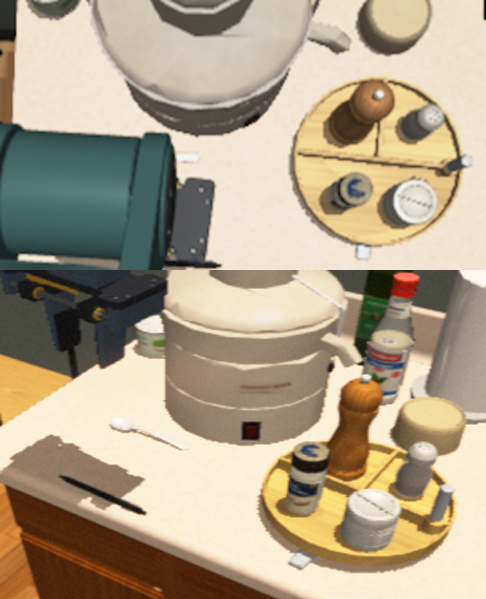

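All four stand upright in their places, open half at the pointer, spoon and pen untouched; the arm is clear.

```bash
python3 -c "
from station import robot
print(robot.job_done())"
```

```text
the job is handed in; nothing more can be done
None
```

Both kits are on the lazy Susan with the open half at the pointer, all four things upright and the teaspoon and pen not moved; the job was handed in at about 43 s, and no verdict came back.

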